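# Hook a dropped shelf bracket from under the covering machine's guard

## Robot

A 6-joint arm with a two-finger parallel gripper is mounted at the origin on the work surface. World frame = base frame: x ahead of the robot, y to its left, z up, the work surface at z = 0. Lengths are in m, angles in rad, forces in N, time in s.
With the tool pointing down it reaches from about 0.4 to 0.825 m from the base axis. Payload 7 kg.
Tool frame: the origin (TCP) lies at the very end of the fingers, on their centre line; the grasp point (between the pads) lies 19 mm behind it; z points along the fingers, y is the direction in which the jaws open and shut (so a half turn about z gives the same grasp; the last joint's range is limited). The gripper opens to 85 mm and grips with 20 to 120 N. Pads are 22 mm wide; open, the fingers measure 114 mm over their backs; the gripper's body (76 mm by 85 mm) begins 54 mm behind the grasp point. The pads swing forward as they close: fully open they stand 13 mm farther back than shut.
Start: joints at [-0.85, 0.359, 0.012, 0, -1.224, -0.288], TCP at [0.283, -0.613, 0.231] pointing down, gripper open.
Joint ranges: [-3.07, 3.07], [-1.43, 2.12], [-1.02, 1.25], [-3.03, 1.67], [-3.05, -0], [-3.03, 3.03]. Speed limits (rad/s): [2.39, 2.39, 3.01, 3.14, 3.14, 3.14].

## Interface

Orientations are given as [roll, pitch, yaw] about the fixed x, y, z axes, in that order (R = Rz(yaw) Ry(pitch) Rx(roll)).
In Python, from station import telemetry, viewer, workorder gives the robot as it stands.
- The arm moves only by the tool apply_moves, never from a script. Its argument "plan" is a list of rows, each an object with "delta_pos": the shift along the tool's x, y, z in mm, a list of three; "yaw": the turn about the tool's z in rad. In form: [{"delta_pos": [tx, ty, tz], "yaw": yaw}, ...]. A call has exactly 5 rows; each row shifts and turns the commanded pose from where the row before left it, along the tool's axes as they then stand; what a row does not reach is not made up. A row lasts 1/10 s, in which the tool goes at most 50 mm and 8.59 degrees, less where a joint would pass 70% of its speed; a pose out of reach is approached as far as the arm can. A call with a gripper value outside its range is refused whole. "grip" is the opening, from -1 (shut) to 1 (fully open), so that 0 is half open, set as the call begins (left out, the last holds). The fingers move at their own pace and stop on an object; the grip force is fixed at half the most. Time passes only in rows, so rows that do not move let the fingers close, or fill a call up. It gives the time, the measured TCP pose, the force and the opening at its end, in the units of the state.
- telemetry.sense(): the state, without advancing time (a new reading comes with each control period).
- viewer.camera(name): name is "side" or "top" or "wrist"; returns a dict with "image" (420x560x3 uint8, blue, green, red), "vertical_fov" (degrees; the focal length in pixels is half the picture's height over the tangent of half this angle, whatever the lens; pixels are square), "cx", "cy" (the principal point, pixels), "R" (3x3) and "t" (3): a world point X has camera coordinates R X + t. Camera axes: x right, y down, z forward; pixel columns grow to the right and rows downward; lengths in m; the calibration is good to about 2 mm. A picture is of the moment at which its call begins. There is no depth.
- workorder.job_done(): hands the job in, once; it reports no verdict.
The state is a dict: "clock": time; "joint_pos": joint angles; "dq": joint speeds; "effort": joint torques, N m; "tcp_pos": TCP position; "ee_rot": TCP orientation; "ft_force": force on the tool from outside, world axes, zero at the start; "ft_torque": the same for the moment, N m; "grip_width": opening from 0.0 (shut) to 1.0 (fully open).
Only numpy, scipy, OpenCV 4.12 (cv2) and the standard library are available. Lean on these libraries where they do the work, as an engineer would, in place of code of your own. Each camera call takes 0.05 s, during which the arm holds its last target.

## Task

A blue shelf bracket has been dropped under the fixed wire guard of the book-covering machine. Take the hooked rod by its wooden handle, draw the bracket right out of the guard's open end with it - fingers must not touch the bracket until it is fully out - and lay the rod flat on the table, clear of the guard. Then set the bracket gently down inside the white box, without disturbing the bottle or the tape roll.

Things in the scene. Friction and masses are not known exactly. Their poses are not given: they have to be found in the camera images.
- guard: fixed wire guard of a grey book-covering machine. Origin on the table, mid-way across its only opening (yellow hoop); x leads level into the guard, z up. Inside: 200 mm wide (y -100 to 100), 240 deep (x 0 to 240, shut by the machine), 93 high, table as floor; roof and sides are bars, gaps about 16 mm; 103 mm high outside. Machine: 340 wide, to 250 high, at x 240 to 410
- rod_grip (a point): grip point of the loose hooked rod (200 g, balances near here), inside its wooden handle, 17 mm above the table. x points along the rod to the hook, z up. Handle: straight bar 26 mm wide (y), 34 mm high (z), lying flat, from x = -110 to 30 mm of this point; beyond it an 8 mm dark round rod, its axis 5 mm lower than this point, runs to the hook
- rod_hook (a point): mouth of the rod's flat red hook, on the inner (handle-side) face of its crossbar: at x 300, y -39, z -9 mm from rod_grip, same axes. Crossbar 5 mm thick, y from -40 to 43 of this point; at its right (-y) end a 5 mm arm turns back towards the handle to x = -25. 70 mm free between rod and arm. Hook 16 mm high, its lower edge on the table when the handle lies on it
- bracket_grip (a point): loose blue steel L-shaped shelf bracket, about 70 g, standing on its flat leg. Point: middle of the upright leg, 20 mm above the table; z up, x from the upright leg along the flat leg. Upright leg 6 mm thick (x), 24 wide (y), top 40 mm above the table; flat leg 6 mm high, 24 wide, from x = -3 to 37 of this point. May face any way; grip across its 24 mm width
- bracket_toe (a point): outer end of the bracket's flat leg, 3 mm above the table: 37 mm along x and 17 mm below bracket_grip, same axes
- box: fixed white open box for parts, 120 mm (x) by 160 mm (y) outside, 40 mm high, walls and floor 4 mm; origin in the middle of its underside on the table, z up
- bottle: bystander, loose: standing bottle with green label, 64 mm across, 200 mm high; origin in the middle of its underside
- tape: bystander, loose: orange roll of tape lying flat, 76 mm across, 24 mm high; origin in the middle of its underside
Mind the look-alikes: they are no part of the job. Several things have the shape of the box; the one meant has the colours described above. Of the things shaped like the part that bears bracket_grip, the blue one is meant.

How it is judged:
By the outcome, as a careful person would: the job done as asked, in the order asked, and still so for the second after the job is handed in, with the robot touching nothing.
It also fails if it takes over 62 s, if anything falls off the work surface, if the arm or the gripper's body presses on something with over 40 N, if the wrist force passes 120 N, or if a joint passes its speed limit or range.

## Working session

There is one attempt and no reset: what is moved stays moved. The work goes in short steps, Python scripts to look and compute and a tool call to move; the robot and the scene stay as the last step left them, time stands still between calls to the robot, and variables do not carry over. Pictures are saved under pics/ and viewed, and the job is handed in when it is done.

Besides the shell and the picture viewer there is one more tool, called after "Request:" by a JSON object that holds its "fn" and its "kwargs". apply_moves: Moves the arm, as the interface text tells. Its arguments: {"type":"object","properties":{"plan":{"type":"array","items":{"type":"object","properties":{"delta_pos":{"type":"array","items":{"type":"number"}},"yaw":{"type":"number"}}}},"grip":{"type":"number"}},"required":["plan"]}

```bash
mkdir -p pics; cat > h.py <<'E'
import numpy as np,cv2,json
from station import telemetry,viewer,workorder
def snap(n,f):
    d=viewer.camera(n); cv2.imwrite('pics/'+f+'.png',d['image'])
    f_=210/np.tan(np.radians(d['vertical_fov'])/2)
    np.savez('pics/'+f+'.npz',f=f_,c=[d['cx'],d['cy']],R=d['R'],t=d['t']); return d
def ray(f,u,v,z):
    k=np.load('pics/'+f+'.npz');R=k['R'];t=k['t']
    C=-R.T@t; r=R.T@np.array([(u-k['c'][0])/k['f'],(v-k['c'][1])/k['f'],1])
    return C+r*(z-C[2])/r[2]
def proj(f,X):
    k=np.load('pics/'+f+'.npz');p=k['R']@np.array(X)+k['t'];return k['c']+k['f']*p[:2]/p[2]
def crop(f,x0,y0,x1,y1,s,o):
    im=cv2.imread('pics/'+f+'.png')[y0:y1,x0:x1];cv2.imwrite('pics/'+o+'.png',cv2.resize(im,None,fx=s,fy=s,interpolation=cv2.INTER_CUBIC))
E
python3 - <<'E'
from h import *
for n in['top','side','wrist']:
    d=snap(n,n+'0'); print(n,d['vertical_fov'],d['cx'],d['cy'],-np.array(d['R']).T@d['t'])
s=telemetry.sense();print(s)
E
```

```text
top 53.0442983329091 285.7245565167239 212.9704422514395 [ 0.39932279 -0.06135864  1.15823521]
side 46.135710662546444 278.4736938769197 200.32481391433774 [0.00160495 0.53822329 0.87596699]
wrist 70.18343144964821 277.47622780411774 207.84095696895244 [ 0.21978791 -0.64083346  0.37420058]
{'clock': 0.15, 'joint_pos': array([-8.49889038e-01,  3.59253481e-01,  1.12762170e-02, -2.30337278e-04,
       -1.22410688e+00, -2.88111620e-01]), 'dq': array([-0.00171299, -0.00264229,  0.00133998,  0.00025475, -0.00151168,
        0.00076204]), 'effort': array([ 2.76228423e-05, -5.83877957e+01,  2.93654394e+01,  6.94050461e+00,
       -4.19655131e-03,  7.81646641e-07]), 'tcp_pos': array([ 0.2829273 , -0.61244759,  0.23056616]), 'ee_rot': array([ 3.14029639e+00, -1.58317445e-04, -2.70887529e+00]), 'ft_force': array([1.2574806 , 0.32190006, 0.97335534]), 'ft_torque': array([ 0.00732704,  0.02317939, -0.03008455]), 'grip_width': 1.0022567593967868}
```

View pics/top0.png

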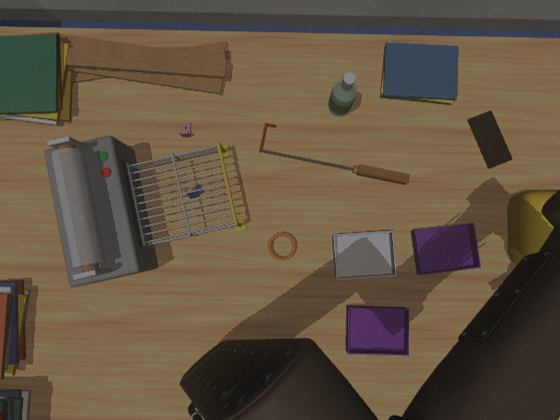

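View pics/side0.png

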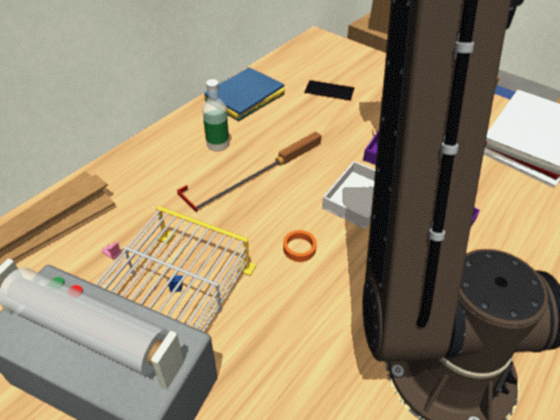

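View pics/wrist0.png

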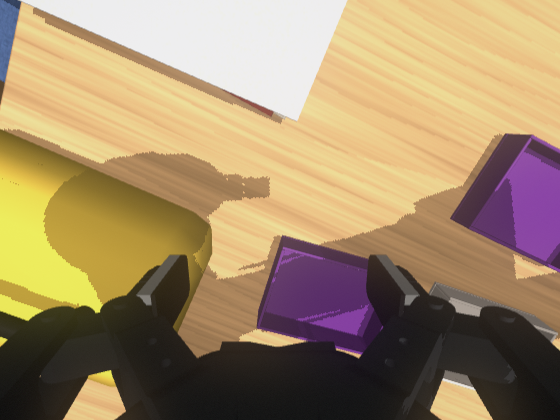

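The top view shows the guard at left with its yellow hoop near (230,190) and the blue bracket at (195,190). The rod runs from the hook at (265,135) to the handle at (408,180), the white box is at (363,254), the tape at (283,246) and the bottle at (343,95). I'll enlarge these.

```bash
python3 - <<'E'
from h import *
crop('top0',120,130,260,260,5.5,'c1')
crop('top0',250,110,420,195,4.7,'c2')
crop('side0',90,190,270,330,4.3,'c3')
crop('top0',255,220,415,290,5,'c4')
E
```

```text
(no output)
```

View pics/c1.png

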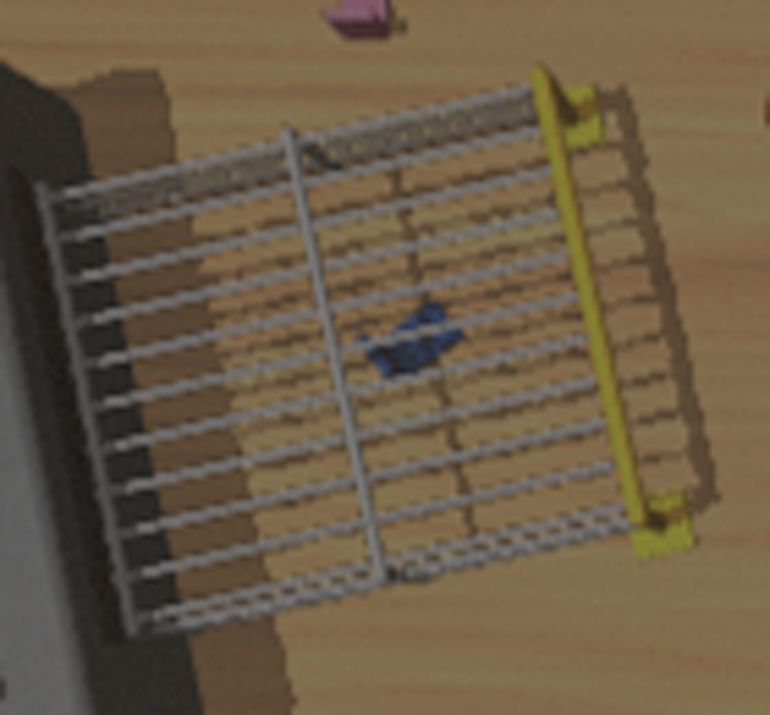

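View pics/c2.png

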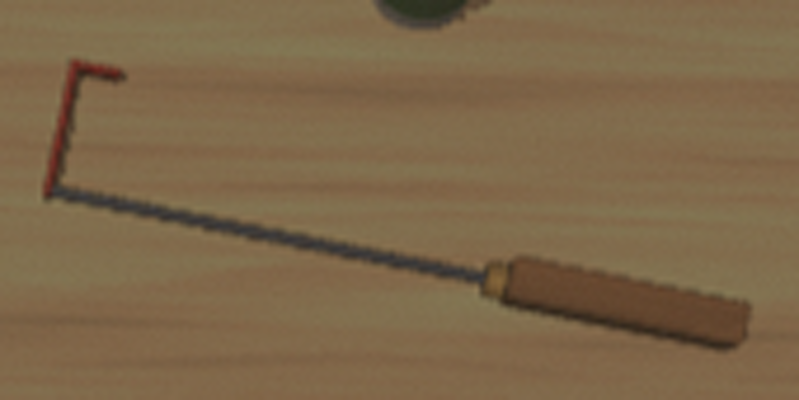

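View pics/c3.png

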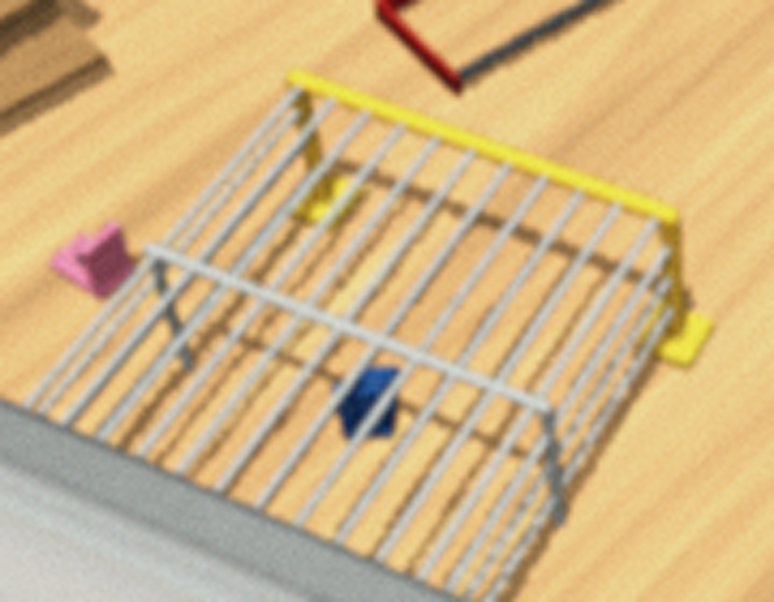

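View pics/c4.png

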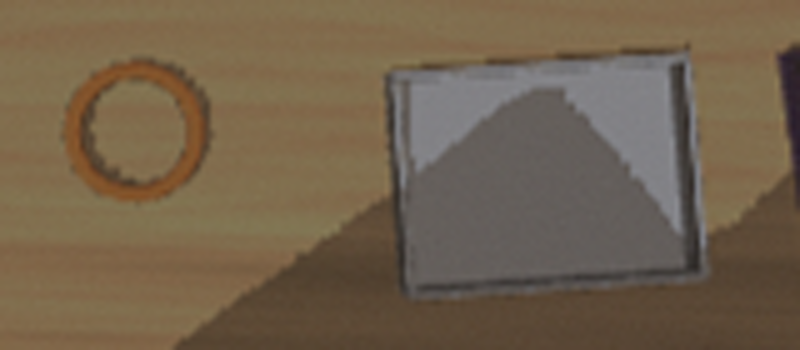

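```bash
python3 - <<'E'
from h import *
P=lambda n,u,v,z:print(n,np.round(ray('top0',u,v,z)[:2],4))
c1=lambda x,y:(120+(x+.5)/5.5-.5,130+(y+.5)/5.5-.5)
c2=lambda x,y:(250+(x+.5)/4.7-.5,110+(y+.5)/4.7-.5)
c4=lambda x,y:(255+(x+.5)/5-.5,220+(y+.5)/5-.5)
c3=lambda x,y:(90+(x+.5)/4.3-.5,190+(y+.5)/4.3-.5)
P('hoopA',*c1(542,70),.103);P('hoopB',*c1(638,518),.103)
P('backA',*c1(42,187),.1);P('backB',*c1(130,632),.1)
P('hookcorner',*c2(74,64),.016);P('hookjunc',*c2(48,195),.016);P('armtip',*c2(122,75),.016)
P('collar',*c2(487,277),.012);P('hend',*c2(742,322),.034);P('hend',*c2(742,322),.017);P('hstart',*c2(510,280),.034)
P('tape',*c4(138,130),.02)
for p in[(390,73),(690,50),(705,272),(408,296)]:P('box',*c4(*p),.04)
for p in[(360,340),(430,305),(465,335),(395,375)]:
  P('brk',*c1(*p),.04);P('brk z6',*c1(*p),.006)
for p in[(360,370),(400,368),(340,410),(350,438),(390,438)]:
  print('side',np.round(ray('side0',*c3(*p),.04)[:2],4),np.round(ray('side0',*c3(*p),.0)[:2],4))
crop('top0',180,178,212,204,25,'c5'); crop('side0',160,265,196,300,17,'c6')
E
```

```text
hoopA [0.6482 0.1166]
hoopB [0.442 0.066]
backA [0.589  0.3463]
backB [0.385  0.2964]
hookcorner [0.725  0.0027]
hookjunc [0.6468 0.0159]
armtip [ 0.7191 -0.0257]
collar [ 0.6047 -0.2419]
hend [ 0.5779 -0.3848]
hend [ 0.5806 -0.3897]
hstart [ 0.5993 -0.2517]
tape [ 0.3892 -0.0515]
box [ 0.4225 -0.1847]
box [ 0.4382 -0.3439]
box [ 0.3213 -0.3523]
box [ 0.3053 -0.1959]
brk [0.5281 0.2113]
brk z6 [0.532  0.2196]
brk [0.546  0.1779]
brk z6 [0.5504 0.1852]
brk [0.5317 0.1603]
brk z6 [0.5357 0.1671]
brk [0.5114 0.1936]
brk z6 [0.5148 0.2014]
side [0.5286 0.1975] [0.5538 0.1811]
side [0.5147 0.1846] [0.5393 0.1677]
side [0.519  0.2191] [0.5438 0.2038]
side [0.5039 0.2268] [0.5279 0.2119]
side [0.4896 0.2151] [0.5129 0.1996]
```

View pics/c5.png

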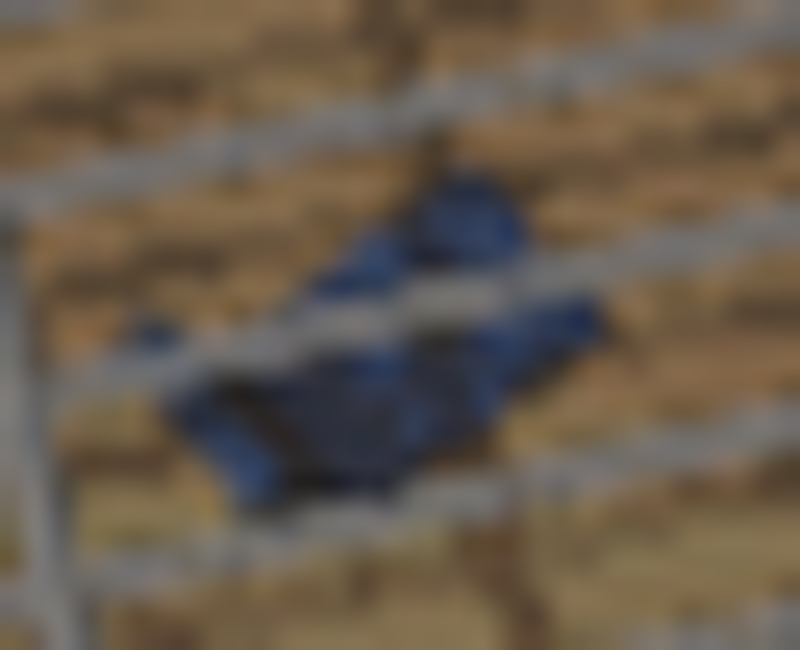

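View pics/c6.png

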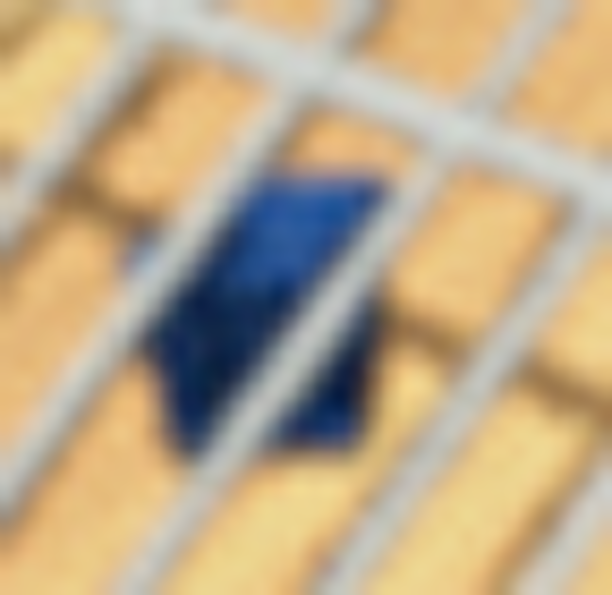

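```bash
cat > fit.py <<'E'
from h import *
from scipy.optimize import minimize
def boxes(x,y,a,z0=0):
    out=[]
    for (x0,x1,h0,h1) in[(-3,3,0,40),(-3,37,0,6)]:
        out.append([[x+np.cos(a)*p/1e3-np.sin(a)*q/1e3,y+np.sin(a)*p/1e3+np.cos(a)*q/1e3,z/1e3+z0] for p in(x0,x1) for q in(-12,12) for z in(h0,h1)])
    return out
S=4
def sil(f,pose,shape=(420,560)):
    m=np.zeros(shape,np.uint8)
    x0,y0,x1,y1=WIN[f]
    m=np.zeros(((y1-y0)*S,(x1-x0)*S),np.uint8)
    for b in boxes(*pose):
        p=np.array([proj(f,X) for X in b]); p=(p-[x0-.5,y0-.5])*S
        cv2.fillConvexPoly(m,cv2.convexHull(np.round(p).astype(np.int32)),1)
    return m
def masks(f):
    x0,y0,x1,y1=WIN[f]
    im=cv2.resize(cv2.imread('pics/'+f+'.png')[y0:y1,x0:x1],None,fx=S,fy=S,interpolation=cv2.INTER_CUBIC).astype(int)
    b,g,r=im[...,0],im[...,1],im[...,2]
    blue=(b>r+25)
    wood=(r>b+25)
    return blue,wood
WIN={'top0':(172,168,222,214),'side0':(150,255,206,310)}
def run(fs):
    M={f:masks(f) for f in fs}
    def cost(p):
        c=0
        for f in fs:
            s=sil(f,p)>0; bl,w=M[f]; c+=(bl&~s).sum()+(w&s).sum()
        return c
    return cost
E
cat > t1.py <<'E'
from fit import *
for fs in(['top0','side0'],['top0'],['side0']):
    cost=run(fs);res=[]
    for a in np.radians(np.arange(-180,180,10)):
        best=None
        for dx in np.arange(-.03,.031,.01):
            for dy in np.arange(-.03,.031,.01):
                p=(.53+dx,.19+dy,a);c=cost(p)
                if best is None or c<best[0]:best=(c,p)
        r=minimize(cost,best[1],method='Nelder-Mead',options=dict(initial_simplex=[np.array(best[1])+d for d in([0,0,0],[.006,0,0],[0,.006,0],[0,0,.2])]))
        res.append((r.fun,r.x))
    res.sort(key=lambda q:q[0]);print(fs)
    for q in res[:7]:print(q[0],np.round(q[1][:2],4),round(np.degrees(q[1][2]),1))
E
python3 t1.py
```

```text
['top0', 'side0']
391.0 [0.5215 0.2044] -46.2
391.0 [0.5214 0.2043] -46.1
395.0 [0.5214 0.2042] -46.6
403.0 [0.5215 0.2038] -44.7
405.0 [0.5217 0.2039] -47.4
405.0 [0.5213 0.2044] -46.9
408.0 [0.5214 0.2042] -46.7
['top0']
11.0 [0.5207 0.2047] -48.4
11.0 [0.5208 0.2047] -48.5
15.0 [0.5206 0.2046] -47.8
17.0 [0.5209 0.2047] -48.4
19.0 [0.5207 0.2047] -47.3
21.0 [0.5207 0.2039] -47.1
21.0 [0.5209 0.2038] -47.0
['side0']
281.0 [0.523  0.2031] -43.9
285.0 [0.5225 0.2036] -43.9
297.0 [0.5229 0.2032] -44.9
297.0 [0.523  0.2031] -43.7
300.0 [0.5225 0.2036] -44.7
301.0 [0.5232 0.2036] -44.7
301.0 [0.5231 0.2035] -44.6
```

```bash
cat > t2.py <<'E'
from h import *
from scipy.optimize import least_squares
c2=lambda x,y:(250+(x+.5)/4.7-.5,110+(y+.5)/4.7-.5)
# rod-frame pts (z above table), px top
pts=[((305,-79,16),c2(73,62)),((305,4,16),c2(46,195)),((275,-76.5,16),c2(124,75)),((-110,0,34),c2(746,320)),((30,0,34),c2(512,279))]
def W(p,X):
    x,y,a=p;X=np.array(X)/1e3
    return [x+np.cos(a)*X[0]-np.sin(a)*X[1],y+np.sin(a)*X[0]+np.cos(a)*X[1],X[2]]
r=least_squares(lambda p:np.concatenate([proj('top0',W(p,X))-q for X,q in pts]),[.6,-.28,1.4],x_scale=[.01,.01,.1])
p=r.x;print(p,np.degrees(p[2]));print(r.fun.reshape(-1,2).round(2))
for f,win,s in(('top0',(250,110,420,195),4.7),('side0',(165,120,335,220),4.7)):
    im=cv2.imread('pics/'+f+'.png');x0,y0,x1,y1=win
    im=cv2.resize(im[y0:y1,x0:x1],None,fx=s,fy=s,interpolation=cv2.INTER_CUBIC)
    for poly in([(-110,-13,34),(-110,13,34),(30,13,34),(30,-13,34),(-110,-13,34)],[(30,0,12),(300,0,12)],[(275,-79,16),(305,-79,16),(305,4,16),(300,4,16),(300,-74,16),(275,-74,16),(275,-79,16)]):
        q=np.array([((proj(f,W(p,X))-[x0,y0]+.5)*s) for X in poly])
        cv2.polylines(im,[np.round(q).astype(np.int32)],False,(0,255,0),1)
    cv2.imwrite('pics/ov_'+f+'.png',im)
crop('top0',320,60,370,125,9,'c7')
E
python3 t2.py
```

```text
[ 0.5962403  -0.28243857  1.39483815] 79.91833915202952
[[-0.25 -0.43]
 [-0.54  0.37]
 [-0.63 -0.23]
 [ 1.35  0.82]
 [ 0.04 -0.58]]
```

View pics/ov_side0.png

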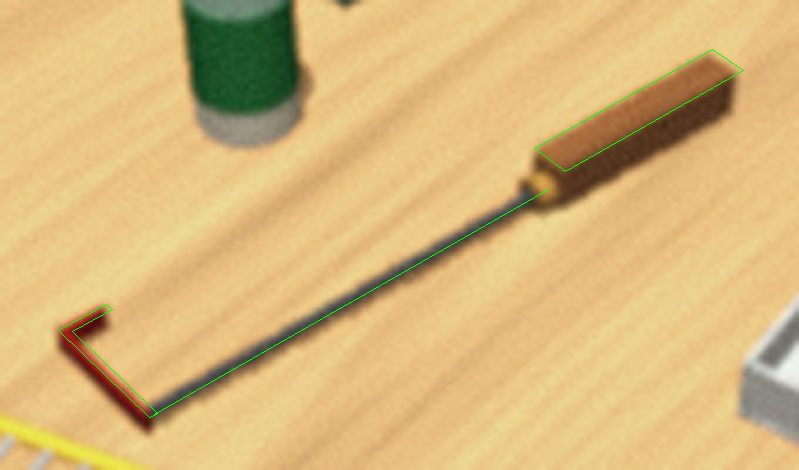

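View pics/ov_top0.png

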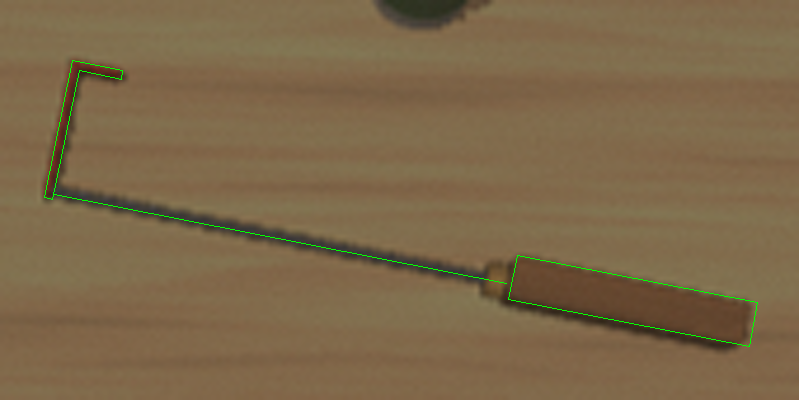

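View pics/c7.png

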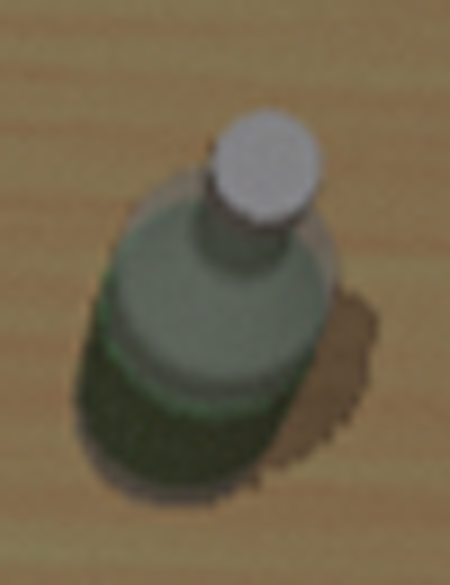

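```bash
cat >> h.py <<'E'
def plan(target,yawdeg,n,start=None):
    s=telemetry.sense(); p=np.array(s['tcp_pos']) if start is None else np.array(start[:3]); y=s['ee_rot'][2] if start is None else np.radians(start[3])
    d=(np.array(target)-p)/n; dy=(np.radians(yawdeg)-y+np.pi)%(2*np.pi)-np.pi
    for i in range(n):
        c,sn=np.cos(y),np.sin(y); T=np.array([[c,sn,0],[sn,-c,0],[0,0,-1]])
        print([round(v,1) for v in (T@d*1e3)],round(-dy/n,4)); y+=dy/n
def st():
    s=telemetry.sense();print(round(s['clock'],2),'tcp',np.round(s['tcp_pos'],4),'rpy deg',np.round(np.degrees(s['ee_rot']),2),'F',np.round(s['ft_force'],1),'w',round(s['grip_width'],3),'q',np.round(s['joint_pos'],2))
E
python3 - <<'E'
from h import *
st();plan([.595,-.283,.12],-99.8,15)
print(ray('top0',338,106.6,0))
E
```

```text
0.15 tcp [ 0.2829 -0.6124  0.2306] rpy deg [ 1.7993e+02 -1.0000e-02 -1.5521e+02] F [1.3 0.3 1. ] w 1.002 q [-0.85  0.36  0.01 -0.   -1.22 -0.29]
[np.float64(-28.1), np.float64(11.2), np.float64(7.4)] -0.0645
[np.float64(-28.8), np.float64(9.4), np.float64(7.4)] -0.0645
[np.float64(-29.3), np.float64(7.5), np.float64(7.4)] -0.0645
[np.float64(-29.7), np.float64(5.6), np.float64(7.4)] -0.0645
[np.float64(-30.0), np.float64(3.7), np.float64(7.4)] -0.0645
[np.float64(-30.2), np.float64(1.7), np.float64(7.4)] -0.0645
[np.float64(-30.3), np.float64(-0.2), np.float64(7.4)] -0.0645
[np.float64(-30.2), np.float64(-2.2), np.float64(7.4)] -0.0645
[np.float64(-30.0), np.float64(-4.1), np.float64(7.4)] -0.0645
[np.float64(-29.6), np.float64(-6.0), np.float64(7.4)] -0.0645
[np.float64(-29.2), np.float64(-7.9), np.float64(7.4)] -0.0645
[np.float64(-28.6), np.float64(-9.8), np.float64(7.4)] -0.0645
[np.float64(-27.9), np.float64(-11.6), np.float64(7.4)] -0.0645
[np.float64(-27.1), np.float64(-13.4), np.float64(7.4)] -0.0645
[np.float64(-26.2), np.float64(-15.1), np.float64(7.4)] -0.0645
[ 0.78151797 -0.19914757  0.        ]
```

Request:
{"fn": "apply_moves", "kwargs": {"plan": [{"delta_pos":[-28,11,7.4],"yaw":-0.0645},{"delta_pos":[-29,9.5,7.4],"yaw":-0.0645},{"delta_pos":[-29,7.5,7.4],"yaw":-0.0645},{"delta_pos":[-30,5.5,7.4],"yaw":-0.0645},{"delta_pos":[-30,4,7.4],"yaw":-0.0645}], "grip": 1}}

```text
clock: 0.65
tcp_pos: [0.3876, -0.5018, 0.1938]
ee_rot: [3.141, 0.0, -2.384]
ft_force: [0.5, -0.9, -0.8]
grip_width: 0.996
```

Request:
{"fn": "apply_moves", "kwargs": {"plan": [{"delta_pos":[-30,2,7.4],"yaw":-0.0645},{"delta_pos":[-30,0,7.4],"yaw":-0.0645},{"delta_pos":[-30,-2,7.4],"yaw":-0.0645},{"delta_pos":[-30,-4,7.4],"yaw":-0.0645},{"delta_pos":[-30,-6,7.4],"yaw":-0.0645}]}}

```text
clock: 1.15
tcp_pos: [0.4909, -0.3915, 0.1568]
ee_rot: [3.141, 0.0, -2.061]
ft_force: [0.4, -0.6, -0.2]
grip_width: 1.003
```

Request:
{"fn": "apply_moves", "kwargs": {"plan": [{"delta_pos":[-29,-8,7.4],"yaw":-0.0645},{"delta_pos":[-29,-10,7.4],"yaw":-0.0645},{"delta_pos":[-28,-12,7.4],"yaw":-0.0645},{"delta_pos":[-27,-13,7.4],"yaw":-0.0645},{"delta_pos":[-26,-15,7.4],"yaw":-0.0645}]}}

```text
clock: 1.65
tcp_pos: [0.595, -0.2819, 0.1198]
ee_rot: [3.141, 0.0, -1.739]
ft_force: [0.4, -0.3, 1.0]
grip_width: 0.999
```

```bash
python3 - <<'E'
from h import *
snap('wrist','w1');snap('top','t1');st()
crop('t1',240,100,440,240,4,'t1c')
E
```

```text
1.75 tcp [ 0.5959 -0.2804  0.1186] rpy deg [ 1.799e+02  2.000e-02 -9.950e+01] F [-0.4 -0.8 -0.7] w 0.999 q [-0.14  0.42 -0.17 -0.   -0.99 -0.02]
```

View pics/w1.png

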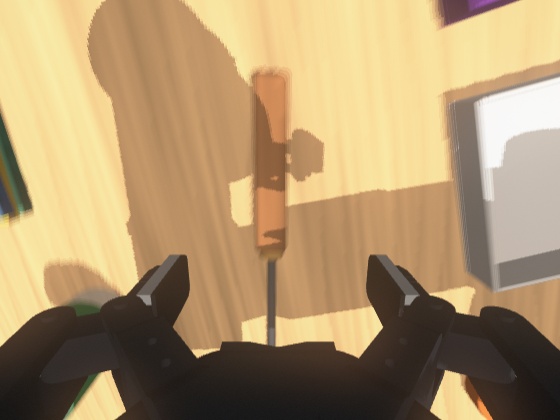

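View pics/t1c.png

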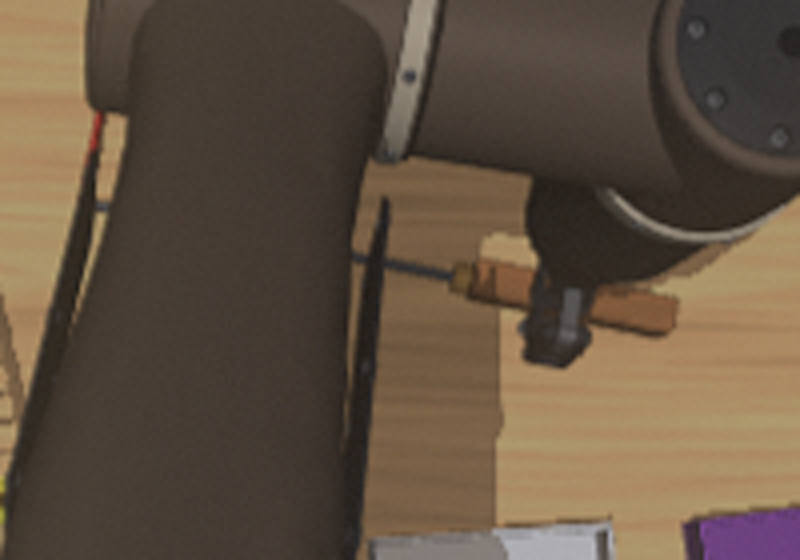

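```bash
python3 - <<'E'
from h import *
for u,v in((269.5,75),(271,245)):
    X=ray('w1',u,v,.034);print(X)
a=ray('w1',269.5,75,.034);b=ray('w1',271,245,.034);print(np.degrees(np.arctan2(*(b-a)[1::-1])))
plan([.5965,-.281,.006],-99.7,5)
E
```

```text
[ 0.58213094 -0.38280557  0.034     ]
[ 0.60344303 -0.25491252  0.034     ]
80.53916626235949
[np.float64(0.1), np.float64(-0.1), np.float64(22.5)] 0.0007
[np.float64(0.1), np.float64(-0.1), np.float64(22.5)] 0.0007
[np.float64(0.1), np.float64(-0.1), np.float64(22.5)] 0.0007
[np.float64(0.1), np.float64(-0.1), np.float64(22.5)] 0.0007
[np.float64(0.1), np.float64(-0.1), np.float64(22.5)] 0.0007
```

Request:
{"fn": "apply_moves", "kwargs": {"plan": [{"delta_pos":[0,-3,25],"yaw":0},{"delta_pos":[0,0,25],"yaw":0},{"delta_pos":[0,0,25],"yaw":0},{"delta_pos":[0,0,22],"yaw":0},{"delta_pos":[0,0,15],"yaw":0}]}}

```text
clock: 2.25
tcp_pos: [0.5962, -0.2836, 0.0065]
ee_rot: [3.139, 0.0, -1.742]
ft_force: [-0.0, 0.1, -0.3]
grip_width: 0.999
```

Request:
{"fn": "apply_moves", "kwargs": {"plan": [{"delta_pos":[0,0,0],"yaw":0},{"delta_pos":[0,0,0],"yaw":0},{"delta_pos":[0,0,0],"yaw":0},{"delta_pos":[0,0,0],"yaw":0},{"delta_pos":[0,0,0],"yaw":0}], "grip": -1}}

```text
clock: 2.75
tcp_pos: [0.5983, -0.2837, 0.0099]
ee_rot: [-3.139, -0.0, -1.741]
ft_force: [-0.9, 0.5, 5.6]
grip_width: 0.289
```

Request:
{"fn": "apply_moves", "kwargs": {"plan": [{"delta_pos":[0,0,0],"yaw":0},{"delta_pos":[0,0,0],"yaw":0},{"delta_pos":[0,0,-5],"yaw":0},{"delta_pos":[0,0,-10],"yaw":0},{"delta_pos":[0,0,-10],"yaw":0}]}}

```text
clock: 3.25
tcp_pos: [0.597, -0.2834, 0.0339]
ee_rot: [3.141, 0.0, -1.741]
ft_force: [-0.7, 0.2, -1.7]
grip_width: 0.288
```

```bash
python3 - <<'E'
from h import *
snap('side','s2');snap('wrist','w2');st()
E
```

```text
3.35 tcp [ 0.5985 -0.2838  0.0355] rpy deg [-1.7983e+02 -2.0000e-02 -9.9750e+01] F [ 0.3 -0.2 -2.2] w 0.294 q [-0.15  0.51 -0.24  0.   -0.82 -0.02]
```

View pics/s2.png

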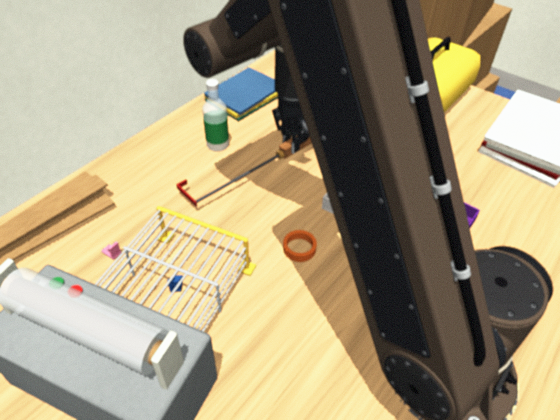

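View pics/w2.png

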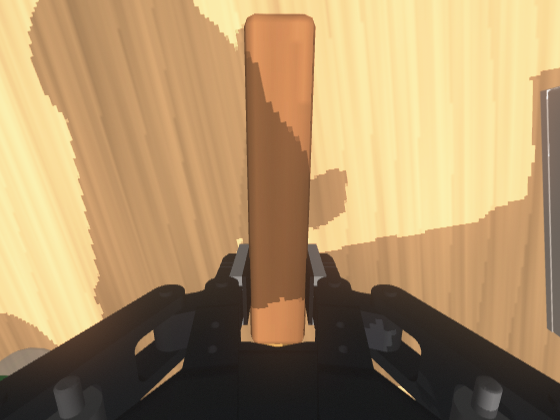

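Request:
{"fn": "apply_moves", "kwargs": {"plan": [{"delta_pos":[0,0,-6],"yaw":-0.082},{"delta_pos":[0,0,-6],"yaw":-0.082},{"delta_pos":[0,0,-6],"yaw":-0.082},{"delta_pos":[0,0,-6],"yaw":-0.082},{"delta_pos":[0,0,0],"yaw":-0.082}]}}

```text
clock: 3.85
tcp_pos: [0.5978, -0.2836, 0.0582]
ee_rot: [-3.14, -0.001, -1.328]
ft_force: [0.1, -0.1, -0.6]
grip_width: 0.295
```

```bash
python3 - <<'E'
from h import *
snap('side','s3');snap('top','t3');st()
crop('s3',150,120,330,300,3.3,'s3c')
crop('t3',200,100,420,240,3.6,'t3c')
E
```

```text
3.95 tcp [ 0.5973 -0.2834  0.0575] rpy deg [-179.98   -0.    -76.22] F [ 0.8  0.2 -1.8] w 0.291 q [-0.15  0.48 -0.22 -0.   -0.86  0.39]
```

View pics/s3c.png

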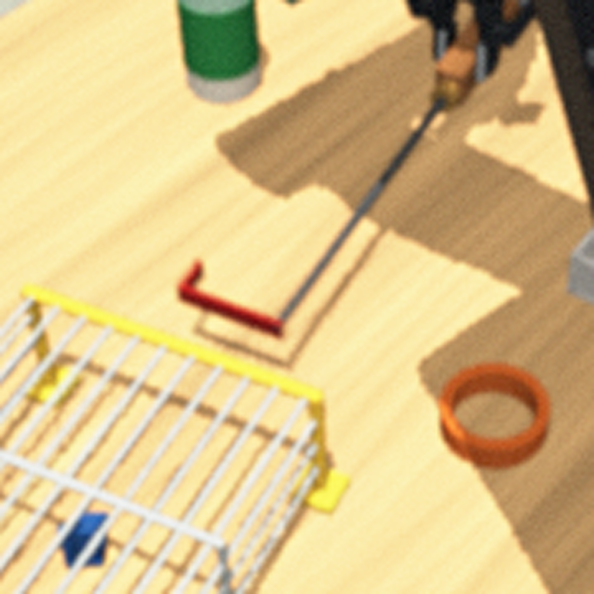

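View pics/t3c.png

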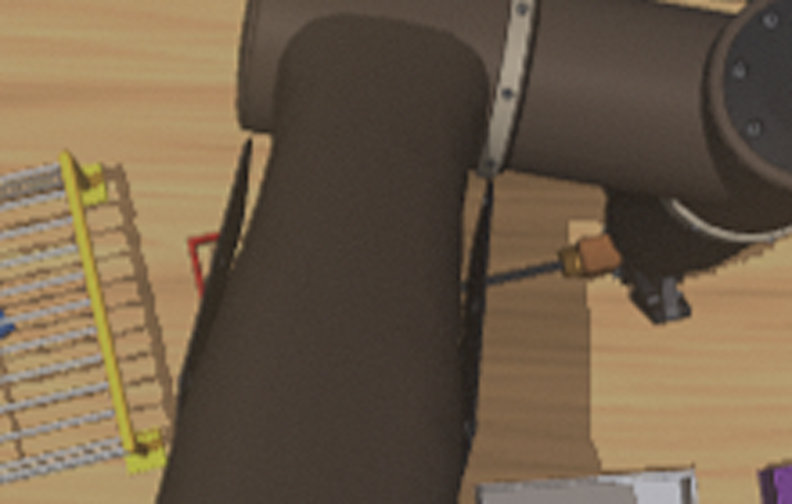

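```bash
python3 - <<'E'
from h import *
c=lambda x,y:(150+(x+.5)/3.3-.5,120+(y+.5)/3.3-.5)
ct=lambda x,y:(200+(x+.5)/3.6-.5,100+(y+.5)/3.6-.5)
print('side corner',ray('s3',*c(180,282),.0635),'junc',ray('s3',*c(282,322),.0635))
print('top corner',ray('t3',*ct(190,240),.0635))
p=np.array([.5975,-.2835]);a=np.radians(103.8);u=np.array([np.cos(a),np.sin(a)]);l=np.array([-u[1],u[0]])
for off in(0,5):
  g=p-u*off/1e3
  print(off,'pred corner',g+u*.305-l*.079,'junc',g+u*.305+l*.004)
# guard from side
print('guard side hoop', ray('s3',*c(27,288),.103),ray('s3',*c(320,397),.103))
E
```

```text
side corner [0.60328595 0.02884397 0.0635    ] junc [0.52432112 0.01196387 0.0635    ]
top corner [0.59560078 0.03108794 0.0635    ]
0 pred corner [0.6014669 0.0315401] junc [0.52086276 0.01174182]
5 pred corner [0.60265957 0.02668443] junc [0.52205543 0.00688615]
guard side hoop [0.64675829 0.12059092 0.103     ] [0.4392499  0.06900443 0.103     ]
```

Request:
{"fn": "apply_moves", "kwargs": {"plan": [{"delta_pos":[-5,-4,-2],"yaw":0},{"delta_pos":[-10,-4,-2],"yaw":0},{"delta_pos":[-10,-4,-1],"yaw":0},{"delta_pos":[-15,0,0],"yaw":0},{"delta_pos":[-20,0,0],"yaw":0}]}}

```text
clock: 4.45
tcp_pos: [0.5945, -0.2211, 0.0621]
ee_rot: [3.142, 0.0, -1.332]
ft_force: [-0.4, 0.7, -1.9]
grip_width: 0.293
```

Request:
{"fn": "apply_moves", "kwargs": {"plan": [{"delta_pos":[-20,0,0],"yaw":0},{"delta_pos":[-20,0,0],"yaw":0},{"delta_pos":[-20,0,0],"yaw":0},{"delta_pos":[-15,0,0],"yaw":0},{"delta_pos":[-5,0,0],"yaw":0}]}}

```text
clock: 4.95
tcp_pos: [0.5753, -0.1427, 0.0625]
ee_rot: [-3.142, 0.0, -1.33]
ft_force: [0.4, 0.3, -0.9]
grip_width: 0.291
```

```bash
python3 - <<'E'
from h import *
snap('side','s4');snap('top','t4');st()
crop('s4',90,170,290,330,4,'s4c')
E
```

```text
5.05 tcp [ 0.5757 -0.1436  0.0625] rpy deg [-179.99   -0.    -76.2 ] F [ 0.8  0.4 -2. ] w 0.297 q [ 0.08  0.39 -0.38  0.   -0.81  0.16]
```

View pics/s4c.png

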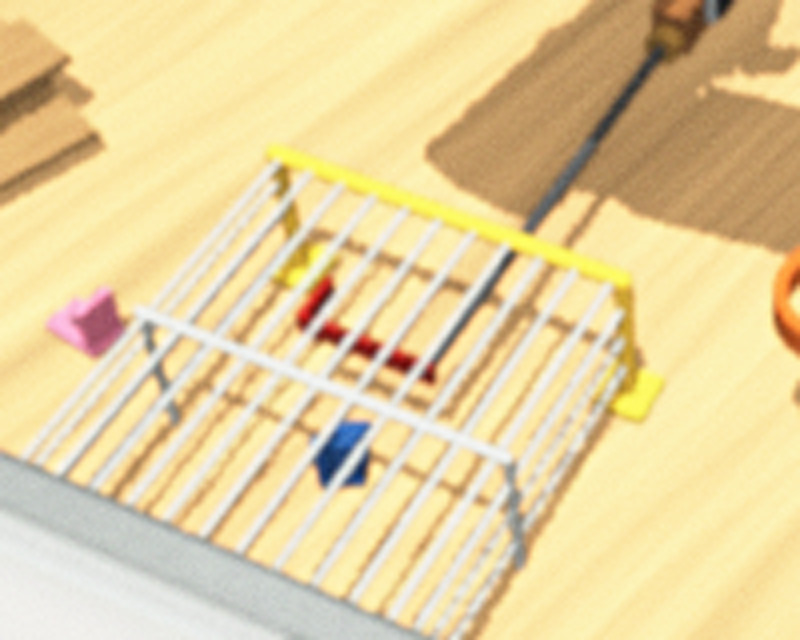

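View pics/t4.png

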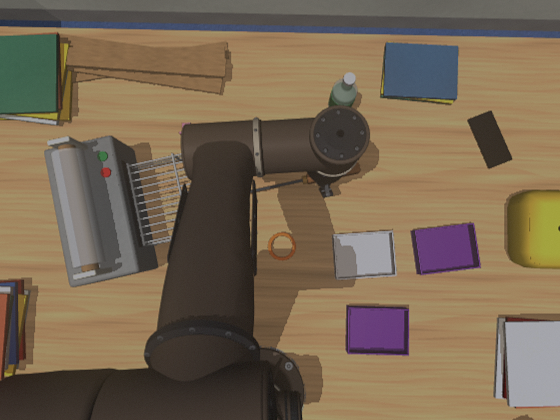

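Request:
{"fn": "apply_moves", "kwargs": {"plan": [{"delta_pos":[-18,0,0],"yaw":0},{"delta_pos":[-20,0,0],"yaw":0},{"delta_pos":[-20,0,0],"yaw":0},{"delta_pos":[-20,0,0],"yaw":0},{"delta_pos":[-10,0,0],"yaw":0}]}}

```text
clock: 5.55
tcp_pos: [0.5548, -0.0585, 0.0623]
ee_rot: [-3.142, -0.0, -1.331]
ft_force: [0.2, -1.2, -1.7]
grip_width: 0.291
```

```bash
python3 - <<'E'
from h import *
snap('side','s5');st()
crop('s5',90,170,290,330,4,'s5c')
E
```

```text
5.6 tcp [ 0.5547 -0.0579  0.0624] rpy deg [-1.7999e+02  1.0000e-02 -7.6260e+01] F [-1.4  1.2 -2.6] w 0.294 q [ 0.25  0.34 -0.46 -0.   -0.78 -0.01]
```

View pics/s5c.png

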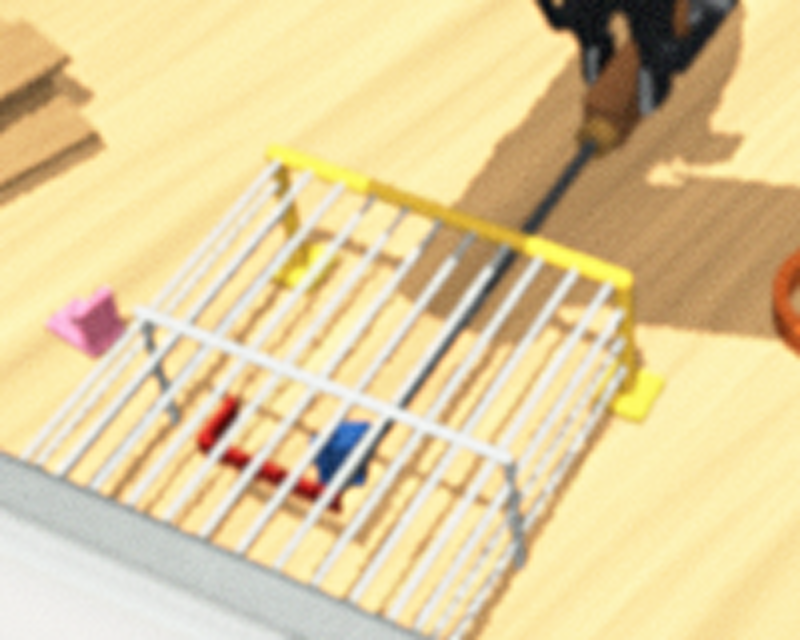

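```bash
python3 - <<'E'
from h import *
c=lambda x,y:(90+(x+.5)/4-.5,170+(y+.5)/4-.5)
O=np.array([.544,.093]);a=np.radians(104);u=np.array([np.cos(a),np.sin(a)]);l=np.array([-u[1],u[0]])
G=lambda X:np.round(np.array([(X[:2]-O)@u,(X[:2]-O)@l])*1e3,1)
print('corner',G(ray('s5',*c(202,438),.0685)),'junc',G(ray('s5',*c(342,505),.0685)),'tip',G(ray('s5',*c(230,400),.0685)))
print('tcp',G(np.array([.5547,-.0579])))
from fit import *
WIN['s4']=WIN['side0'];WIN['s5']=WIN['side0']
for p in[(.521,.2045,-.82)]:
  for b in boxes(*p): print([list(G(np.array(X))) for X in b[::2]])
E
```

```text
corner [155.4 -50. ] junc [159.1  33.2] tip [130.5 -50.9]
tcp [-149.    26.1]
[[np.float64(110.6), np.float64(7.3)], [np.float64(122.2), np.float64(-13.7)], [np.float64(105.3), np.float64(4.4)], [np.float64(116.9), np.float64(-16.6)]]
[[np.float64(110.6), np.float64(7.3)], [np.float64(122.2), np.float64(-13.7)], [np.float64(75.6), np.float64(-12.1)], [np.float64(87.2), np.float64(-33.1)]]
```

Request:
{"fn": "apply_moves", "kwargs": {"plan": [{"delta_pos":[0,0,12],"yaw":0},{"delta_pos":[0,0,12],"yaw":0},{"delta_pos":[0,0,12],"yaw":0},{"delta_pos":[0,0,10],"yaw":0},{"delta_pos":[0,0,5],"yaw":0}]}}

```text
clock: 6.1
tcp_pos: [0.5539, -0.0598, 0.0097]
ee_rot: [3.139, -0.0, -1.332]
ft_force: [-22.6, 7.3, 66.5]
grip_width: 0.292
```

```bash
python3 - <<'E'
from h import *
snap('side','s6');st()
crop('s6',90,170,290,330,4,'s6c')
E
```

```text
6.15 tcp [ 0.5541 -0.0597  0.0103] rpy deg [ 1.7986e+02 -1.0000e-02 -7.6290e+01] F [-1.1  0.1 -2. ] w 0.29 q [ 0.24  0.41 -0.5   0.   -0.66 -0.01]
```

View pics/s6c.png

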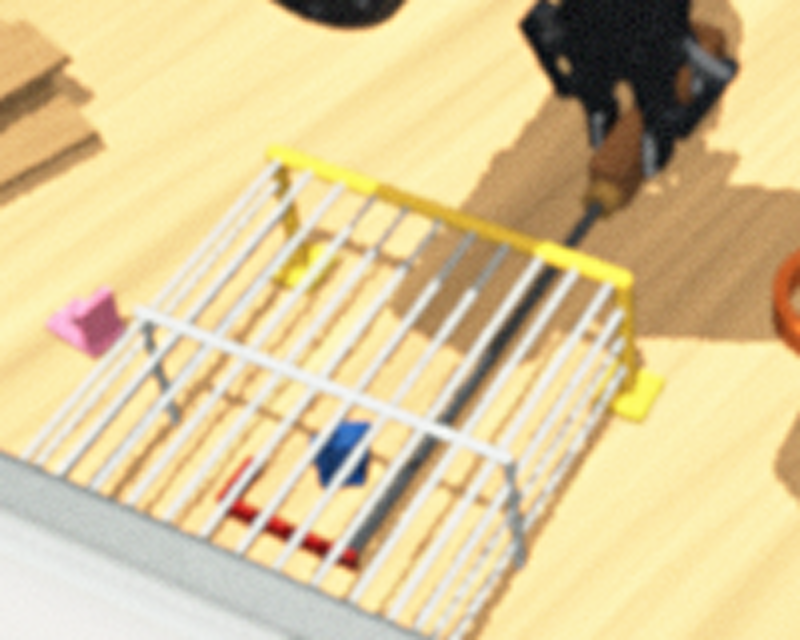

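Request:
{"fn": "apply_moves", "kwargs": {"plan": [{"delta_pos":[3,0,-1],"yaw":0},{"delta_pos":[5,0,0],"yaw":0},{"delta_pos":[6,0,0],"yaw":0},{"delta_pos":[8,0,0],"yaw":0},{"delta_pos":[8,0,0],"yaw":0}]}}

```text
clock: 6.65
tcp_pos: [0.5623, -0.089, 0.0124]
ee_rot: [-3.141, -0.0, -1.331]
ft_force: [0.4, 0.0, -2.5]
grip_width: 0.296
```

Request:
{"fn": "apply_moves", "kwargs": {"plan": [{"delta_pos":[8,0,0],"yaw":0},{"delta_pos":[8,0,0],"yaw":0},{"delta_pos":[8,0,0],"yaw":0},{"delta_pos":[8,0,0],"yaw":0},{"delta_pos":[8,0,0],"yaw":0}]}}

```text
clock: 7.15
tcp_pos: [0.5716, -0.1278, 0.0123]
ee_rot: [3.142, 0.0, -1.331]
ft_force: [-1.1, -0.1, -2.3]
grip_width: 0.289
```

```bash
python3 - <<'E'
from h import *
snap('side','s7');st()
crop('s7',90,170,290,330,4,'s7c')
E
```

```text
7.2 tcp [ 0.5719 -0.1286  0.0123] rpy deg [-1.80e+02 -1.00e-02 -7.63e+01] F [ 1.3 -2.  -2.9] w 0.291 q [ 0.11  0.44 -0.44  0.   -0.69  0.13]
```

View pics/s7c.png

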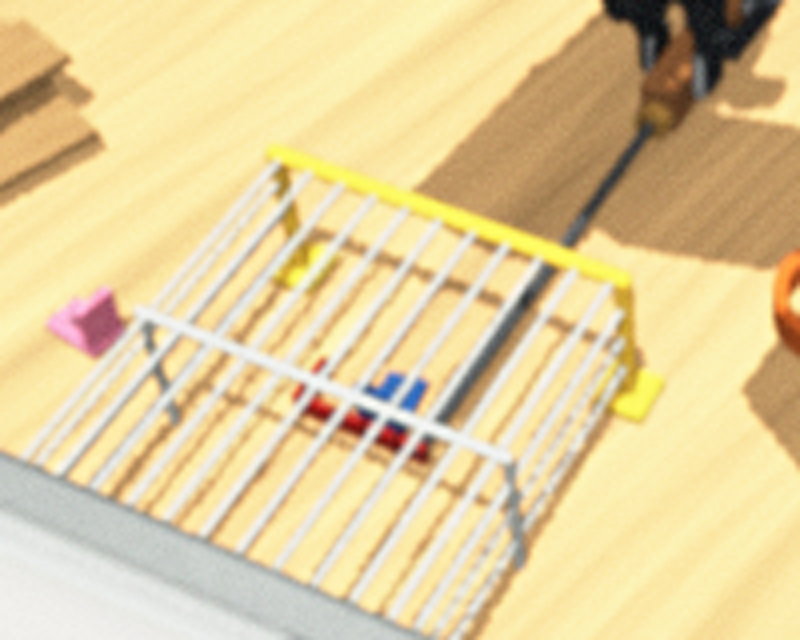

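Request:
{"fn": "apply_moves", "kwargs": {"plan": [{"delta_pos":[9,0,0],"yaw":0},{"delta_pos":[10,0,0],"yaw":0},{"delta_pos":[10,0,0],"yaw":0},{"delta_pos":[10,0,0],"yaw":0},{"delta_pos":[10,0,0],"yaw":0}]}}

```text
clock: 7.7
tcp_pos: [0.5833, -0.1756, 0.0123]
ee_rot: [3.142, 0.0, -1.331]
ft_force: [-0.3, 0.1, -2.3]
grip_width: 0.29
```

Request:
{"fn": "apply_moves", "kwargs": {"plan": [{"delta_pos":[10,0,0],"yaw":0},{"delta_pos":[10,0,0],"yaw":0},{"delta_pos":[10,0,0],"yaw":0},{"delta_pos":[10,0,0],"yaw":0},{"delta_pos":[10,0,0],"yaw":0}]}}

```text
clock: 8.2
tcp_pos: [0.5952, -0.2241, 0.0123]
ee_rot: [3.142, 0.0, -1.331]
ft_force: [0.4, 1.2, -1.6]
grip_width: 0.295
```

Request:
{"fn": "apply_moves", "kwargs": {"plan": [{"delta_pos":[10,0,0],"yaw":0},{"delta_pos":[10,0,0],"yaw":0},{"delta_pos":[10,0,0],"yaw":0},{"delta_pos":[10,0,0],"yaw":0},{"delta_pos":[10,0,0],"yaw":0}]}}

```text
clock: 8.7
tcp_pos: [0.607, -0.2727, 0.0123]
ee_rot: [3.142, 0.0, -1.331]
ft_force: [-0.2, 1.1, -2.0]
grip_width: 0.293
```

```bash
python3 - <<'E'
from h import *
snap('side','s8');st()
crop('s8',130,120,330,280,4,'s8c')
E
```

```text
8.75 tcp [ 0.6074 -0.274   0.0123] rpy deg [-1.7999e+02 -3.0000e-02 -7.6300e+01] F [ 1.7 -1.4 -0.5] w 0.289 q [-0.13  0.54 -0.24  0.   -0.78  0.37]
```

View pics/s8c.png

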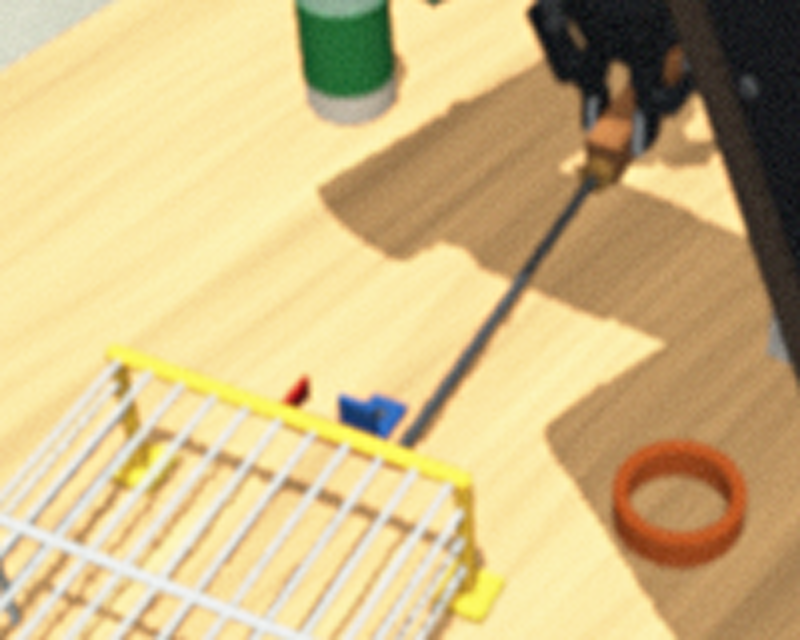

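Request:
{"fn": "apply_moves", "kwargs": {"plan": [{"delta_pos":[12,0,0],"yaw":0},{"delta_pos":[12,0,0],"yaw":0},{"delta_pos":[12,0,0],"yaw":0},{"delta_pos":[12,0,0],"yaw":0},{"delta_pos":[12,0,0],"yaw":0}]}}

```text
clock: 9.25
tcp_pos: [0.6213, -0.3313, 0.0122]
ee_rot: [3.142, 0.0, -1.331]
ft_force: [0.0, 0.5, -2.0]
grip_width: 0.295
```

```bash
python3 - <<'E'
from h import *
snap('side','s9');st()
crop('s9',170,120,370,280,4,'s9c')
E
```

```text
9.3 tcp [ 0.6217 -0.3329  0.0123] rpy deg [-1.7999e+02 -4.0000e-02 -7.6320e+01] F [ 1.2 -1.2 -1.1] w 0.29 q [-0.22  0.59 -0.15  0.   -0.83  0.45]
```

View pics/s9c.png

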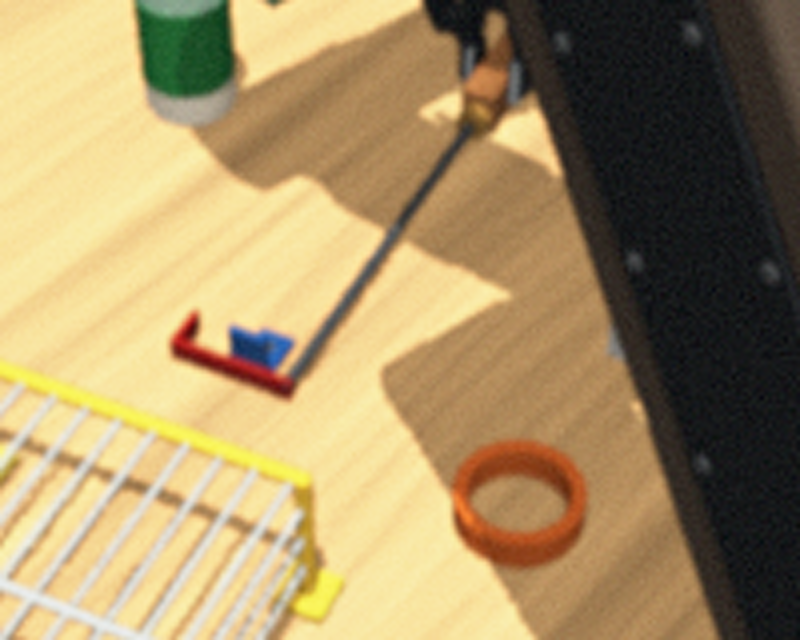

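Request:
{"fn": "apply_moves", "kwargs": {"plan": [{"delta_pos":[-6,1,0],"yaw":0},{"delta_pos":[-8,1,0],"yaw":0},{"delta_pos":[-8,0,0],"yaw":0},{"delta_pos":[0,0,-12],"yaw":0},{"delta_pos":[0,0,-18],"yaw":0}]}}

```text
clock: 9.8
tcp_pos: [0.6133, -0.3081, 0.0425]
ee_rot: [3.14, 0.001, -1.33]
ft_force: [0.7, -0.3, -1.7]
grip_width: 0.292
```

Request:
{"fn": "apply_moves", "kwargs": {"plan": [{"delta_pos":[0,0,-18],"yaw":0},{"delta_pos":[0,0,-12],"yaw":0},{"delta_pos":[0,0,-5],"yaw":0},{"delta_pos":[5,0,0],"yaw":0},{"delta_pos":[5,0,0],"yaw":0}]}}

```text
clock: 10.3
tcp_pos: [0.6161, -0.319, 0.0768]
ee_rot: [3.141, 0.0, -1.331]
ft_force: [0.5, 0.5, -3.1]
grip_width: 0.289
```

```bash
python3 - <<'E'
from h import *
snap('side','s10');st()
crop('s10',170,120,370,280,4,'s10c')
plan([.65,-.29,.074],-99.8,10)
E
```

```text
10.35 tcp [ 0.616  -0.3199  0.0764] rpy deg [ 1.7994e+02  2.0000e-02 -7.6290e+01] F [ 1.1 -0.5 -1.6] w 0.295 q [-0.2   0.51 -0.12  0.   -0.94  0.44]
[np.float64(-2.1), np.float64(-4.0), np.float64(0.2)] 0.041
[np.float64(-2.3), np.float64(-3.9), np.float64(0.2)] 0.041
[np.float64(-2.4), np.float64(-3.8), np.float64(0.2)] 0.041
[np.float64(-2.6), np.float64(-3.7), np.float64(0.2)] 0.041
[np.float64(-2.7), np.float64(-3.6), np.float64(0.2)] 0.041
[np.float64(-2.9), np.float64(-3.5), np.float64(0.2)] 0.041
[np.float64(-3.0), np.float64(-3.4), np.float64(0.2)] 0.041
[np.float64(-3.1), np.float64(-3.2), np.float64(0.2)] 0.041
[np.float64(-3.3), np.float64(-3.1), np.float64(0.2)] 0.041
[np.float64(-3.4), np.float64(-3.0), np.float64(0.2)] 0.041
```

View pics/s10c.png

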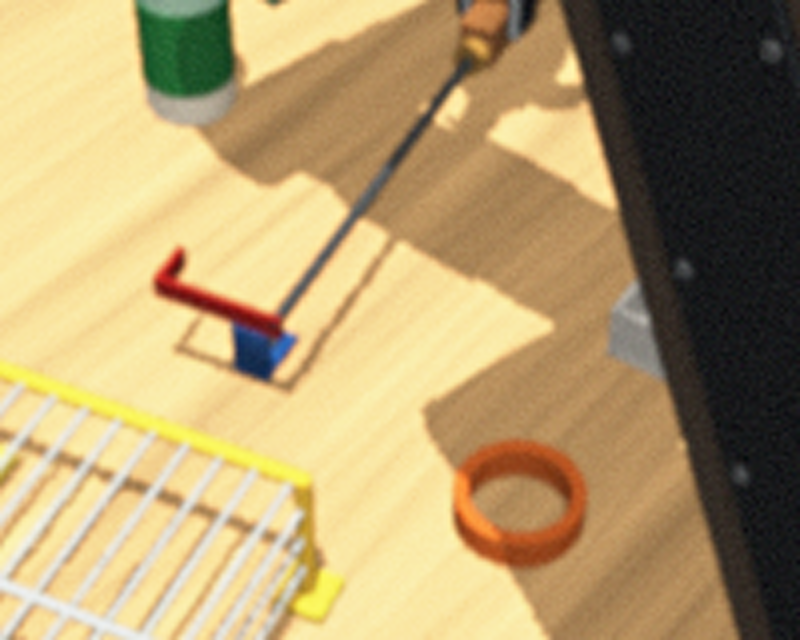

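```bash
python3 - <<'E'
from h import *
plan([.61,-.30,.074],-104,5)
E
```

```text
[np.float64(-4.1), np.float64(0.2), np.float64(0.5)] 0.0967
[np.float64(-4.1), np.float64(0.6), np.float64(0.5)] 0.0967
[np.float64(-4.0), np.float64(1.0), np.float64(0.5)] 0.0967
[np.float64(-3.9), np.float64(1.4), np.float64(0.5)] 0.0967
[np.float64(-3.8), np.float64(1.8), np.float64(0.5)] 0.0967
```

Request:
{"fn": "apply_moves", "kwargs": {"plan": [{"delta_pos":[-4,0,0],"yaw":0.097},{"delta_pos":[-4,0.5,0],"yaw":0.097},{"delta_pos":[-4,1,0],"yaw":0.097},{"delta_pos":[-4,1.5,0],"yaw":0.097},{"delta_pos":[-4,2,0],"yaw":0.097}]}}

```text
clock: 10.85
tcp_pos: [0.6097, -0.299, 0.076]
ee_rot: [3.14, -0.0, -1.821]
ft_force: [0.3, -0.6, -1.8]
grip_width: 0.297
```

Request:
{"fn": "apply_moves", "kwargs": {"plan": [{"delta_pos":[0,0,15],"yaw":0},{"delta_pos":[0,0,20],"yaw":0},{"delta_pos":[0,0,15],"yaw":0},{"delta_pos":[0,0,8],"yaw":0},{"delta_pos":[0,0,3],"yaw":0}]}}

```text
clock: 11.35
tcp_pos: [0.6095, -0.299, 0.0143]
ee_rot: [3.139, -0.0, -1.816]
ft_force: [0.6, 0.3, -0.9]
grip_width: 0.294
```

```bash
python3 - <<'E'
from h import *
snap('side','s11');st()
E
```

```text
11.4 tcp [ 0.6099 -0.299   0.0148] rpy deg [ 1.7989e+02 -1.0000e-02 -1.0403e+02] F [ 0.5 -0.1 -1.9] w 0.291 q [-0.17  0.56 -0.21  0.   -0.81 -0.08]
```

View pics/s11.png

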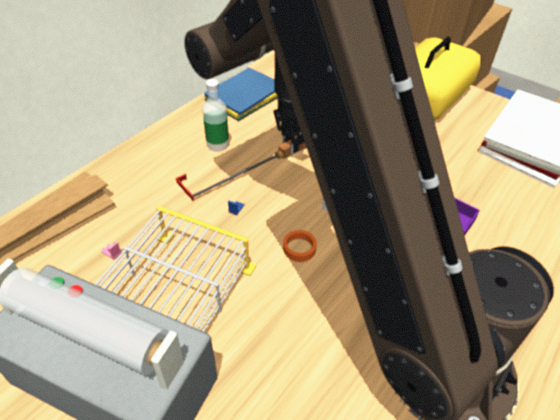

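Nearly down. I'll lower the last 4 mm slowly and release.

Request:
{"fn": "apply_moves", "kwargs": {"plan": [{"delta_pos":[0,0,1],"yaw":0},{"delta_pos":[0,0,1],"yaw":0},{"delta_pos":[0,0,1],"yaw":0},{"delta_pos":[0,0,1],"yaw":0},{"delta_pos":[0,0,0],"yaw":0}]}}

```text
clock: 11.9
tcp_pos: [0.6104, -0.2989, 0.0125]
ee_rot: [-3.141, 0.0, -1.816]
ft_force: [0.7, -0.6, -2.0]
grip_width: 0.293
```

Request:
{"fn": "apply_moves", "kwargs": {"plan": [{"delta_pos":[0,0,0],"yaw":0},{"delta_pos":[0,0,0],"yaw":0},{"delta_pos":[0,0,0],"yaw":0},{"delta_pos":[0,0,0],"yaw":0},{"delta_pos":[0,0,0],"yaw":0}], "grip": 1}}

```text
clock: 12.4
tcp_pos: [0.6105, -0.299, 0.0124]
ee_rot: [-3.141, -0.0, -1.816]
ft_force: [-0.8, 0.5, 0.2]
grip_width: 0.997
```

Request:
{"fn": "apply_moves", "kwargs": {"plan": [{"delta_pos":[0,0,-15],"yaw":0},{"delta_pos":[0,0,-25],"yaw":0},{"delta_pos":[0,0,-30],"yaw":0},{"delta_pos":[0,0,-30],"yaw":0},{"delta_pos":[0,0,-30],"yaw":0}]}}

```text
clock: 12.9
tcp_pos: [0.6104, -0.299, 0.1449]
ee_rot: [-3.141, -0.0, -1.816]
ft_force: [0.8, -0.7, -0.5]
grip_width: 0.996
```

```bash
python3 - <<'E'
from h import *
snap('side','s12');snap('top','t12');st()
crop('s12',150,120,330,240,4.4,'s12c')
E
```

```text
13.0 tcp [ 0.6131 -0.3     0.149 ] rpy deg [-1.7948e+02 -5.0000e-02 -1.0401e+02] F [ 0.3  0.1 -0.4] w 0.998 q [-0.17  0.42 -0.09  0.   -1.05 -0.08]
```

View pics/s12c.png

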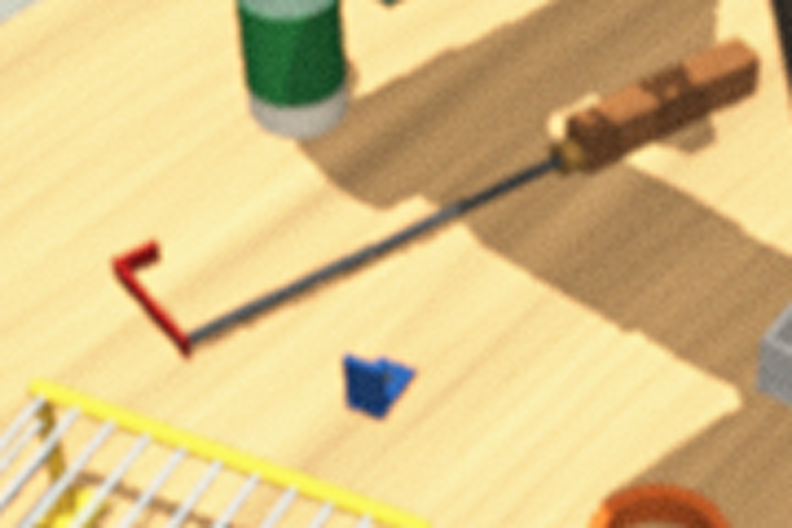

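View pics/t12.png

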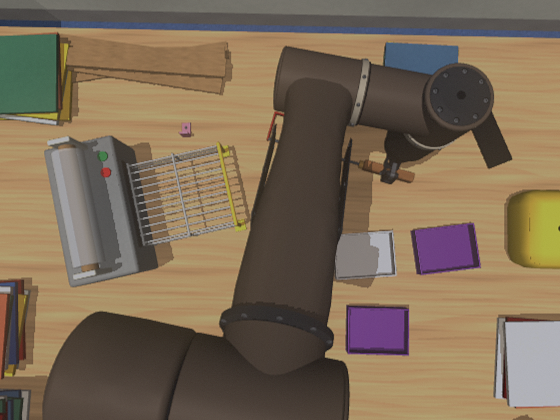

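```bash
cat > t3.py <<'E'
from fit import *
WIN['s12']=(218,190,258,226)
cost=run(['s12']);res=[]
c0=ray('s12',150+380/4.4,120+390/4.4,.01);print(c0)
for a in np.radians(np.arange(-180,180,15)):
    best=min(((cost((c0[0]+dx,c0[1]+dy,a)),dx,dy) for dx in np.arange(-.03,.031,.01) for dy in np.arange(-.03,.031,.01)))
    x0=np.array([c0[0]+best[1],c0[1]+best[2],a])
    r=minimize(cost,x0,method='Nelder-Mead',options=dict(initial_simplex=[x0+d for d in([0,0,0],[.006,0,0],[0,.006,0],[0,0,.2])]))
    res.append((r.fun,r.x))
res.sort(key=lambda q:q[0])
for q in res[:7]:print(q[0],np.round(q[1][:2],4),round(np.degrees(q[1][2]),1))
E
python3 t3.py
```

```text
[ 0.57512105 -0.04538002  0.01      ]
406.0 [ 0.5761 -0.0362] -67.1
406.0 [ 0.5764 -0.0372] -63.6
407.0 [ 0.577  -0.0366] -67.1
410.0 [ 0.5759 -0.0364] -65.5
414.0 [ 0.5761 -0.0371] -64.6
419.0 [ 0.577  -0.0374] -64.0
516.0 [ 0.5775 -0.0345] -71.3
```

```bash
python3 - <<'E'
from h import *
plan([.577,-.038,.13],-66,10)
E
```

```text
[np.float64(-24.5), np.float64(9.8), np.float64(1.9)] -0.0663
[np.float64(-25.1), np.float64(8.2), np.float64(1.9)] -0.0663
[np.float64(-25.6), np.float64(6.5), np.float64(1.9)] -0.0663
[np.float64(-26.0), np.float64(4.8), np.float64(1.9)] -0.0663
[np.float64(-26.3), np.float64(3.1), np.float64(1.9)] -0.0663
[np.float64(-26.4), np.float64(1.3), np.float64(1.9)] -0.0663
[np.float64(-26.4), np.float64(-0.4), np.float64(1.9)] -0.0663
[np.float64(-26.4), np.float64(-2.2), np.float64(1.9)] -0.0663
[np.float64(-26.2), np.float64(-3.9), np.float64(1.9)] -0.0663
[np.float64(-25.8), np.float64(-5.7), np.float64(1.9)] -0.0663
```

Request:
{"fn": "apply_moves", "kwargs": {"plan": [{"delta_pos":[-24.5,10,2],"yaw":-0.066},{"delta_pos":[-25,8,2],"yaw":-0.066},{"delta_pos":[-25.5,6.5,2],"yaw":-0.066},{"delta_pos":[-26,5,2],"yaw":-0.066},{"delta_pos":[-26.5,3,2],"yaw":-0.066}]}}

```text
clock: 13.5
tcp_pos: [0.5923, -0.1671, 0.1332]
ee_rot: [-3.141, -0.0, -1.484]
ft_force: [0.4, 0.5, 0.4]
grip_width: 1.0
```

Request:
{"fn": "apply_moves", "kwargs": {"plan": [{"delta_pos":[-26.5,1,2],"yaw":-0.066},{"delta_pos":[-26.5,-0.5,2],"yaw":-0.066},{"delta_pos":[-26,-2,2],"yaw":-0.066},{"delta_pos":[-26,-4,2],"yaw":-0.066},{"delta_pos":[-26,-6,2],"yaw":-0.066}]}}

```text
clock: 14.0
tcp_pos: [0.5754, -0.036, 0.1232]
ee_rot: [-3.141, -0.0, -1.154]
ft_force: [0.2, 0.2, 0.0]
grip_width: 1.0
```

```bash
python3 - <<'E'
from h import *
snap('wrist','w13');snap('side','s13');st()
E
```

```text
14.1 tcp [ 0.5753 -0.0346  0.1231] rpy deg [-179.95    0.    -65.99] F [-0.7 -0.3  0.3] w 1.0 q [ 0.28  0.29 -0.35 -0.   -0.93  0.14]
```

View pics/w13.png

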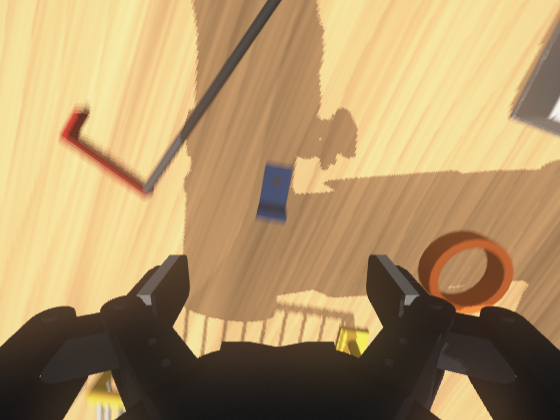

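View pics/s13.png

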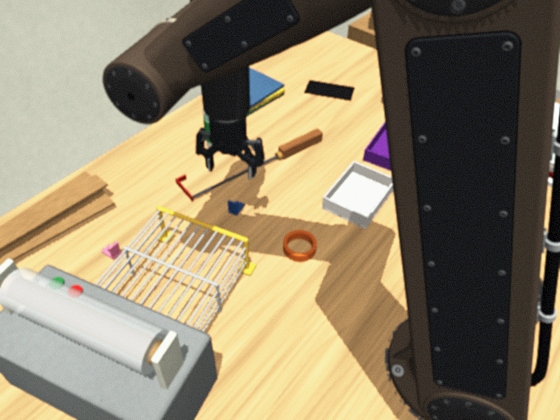

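```bash
python3 - <<'E'
from h import *
snap('wrist','w14');st()
crop('w14',220,140,330,240,7,'w14c')
E
cat > t4.py <<'E'
from fit import *
WIN['w14']=(235,145,320,240);WIN['s12']=(218,190,258,226)
for fs in(['w14'],['w14','s12']):
    cost=run(fs);res=[]
    for a in np.radians([-40,-55,-70,-85,-100]):
        x0=np.array([.576,-.037,a])
        r=minimize(cost,x0,method='Nelder-Mead',options=dict(initial_simplex=[x0+d for d in([0,0,0],[.006,0,0],[0,.006,0],[0,0,.2])]))
        res.append((r.fun,r.x))
    res.sort(key=lambda q:q[0])
    for q in res[:3]:print(q[0],np.round(q[1][:2],4),round(np.degrees(q[1][2]),1))
E
python3 t4.py
```

```text
14.15 tcp [ 0.5755 -0.0357  0.1232] rpy deg [-1.7995e+02 -1.0000e-02 -6.6110e+01] F [-0.2  0.3  0.5] w 0.998 q [ 0.28  0.29 -0.35  0.   -0.93  0.14]
629.0 [ 0.5784 -0.0339] -76.9
690.0 [ 0.5783 -0.0342] -76.8
691.0 [ 0.5784 -0.034 ] -76.8
1292.0 [ 0.5784 -0.0343] -76.5
1292.0 [ 0.5784 -0.0343] -76.5
1322.0 [ 0.5786 -0.0341] -77.2
```

View pics/w14c.png

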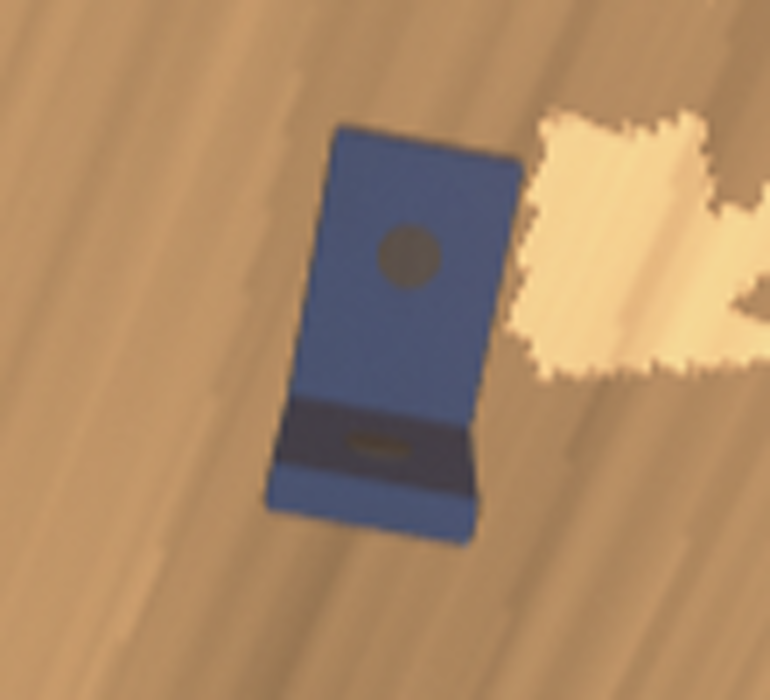

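```bash
python3 - <<'E'
from h import *
plan([.578,-.0345,.008],-77,5)
E
```

```text
[np.float64(-0.0), np.float64(-0.5), np.float64(23.0)] 0.038
[np.float64(-0.0), np.float64(-0.5), np.float64(23.0)] 0.038
[np.float64(-0.1), np.float64(-0.5), np.float64(23.0)] 0.038
[np.float64(-0.1), np.float64(-0.5), np.float64(23.0)] 0.038
[np.float64(-0.1), np.float64(-0.5), np.float64(23.0)] 0.038
```

Request:
{"fn": "apply_moves", "kwargs": {"plan": [{"delta_pos":[0,-0.5,15],"yaw":0.038},{"delta_pos":[0,-0.5,25],"yaw":0.038},{"delta_pos":[0,-0.5,25],"yaw":0.038},{"delta_pos":[0,-0.5,25],"yaw":0.038},{"delta_pos":[0,-0.5,15],"yaw":0.038}]}}

```text
clock: 14.65
tcp_pos: [0.5772, -0.0371, 0.016]
ee_rot: [3.14, 0.0, -1.35]
ft_force: [-0.4, 0.3, 0.3]
grip_width: 0.997
```

Request:
{"fn": "apply_moves", "kwargs": {"plan": [{"delta_pos":[0,0,6],"yaw":0},{"delta_pos":[0,0,2],"yaw":0},{"delta_pos":[0,0,0],"yaw":0},{"delta_pos":[0,0,0],"yaw":0},{"delta_pos":[0,0,0],"yaw":0}]}}

```text
clock: 15.15
tcp_pos: [0.5784, -0.0361, 0.0103]
ee_rot: [-3.14, -0.0, -1.346]
ft_force: [0.3, -0.1, 0.9]
grip_width: 1.002
```

```bash
python3 - <<'E'
from h import *
snap('wrist','w15');st()
E
```

```text
15.2 tcp [ 0.5783 -0.036   0.0101] rpy deg [-179.92    0.    -77.12] F [-0.3  0.4  0.2] w 1.0 q [ 0.28  0.44 -0.45  0.   -0.68 -0.05]
```

View pics/w15.png

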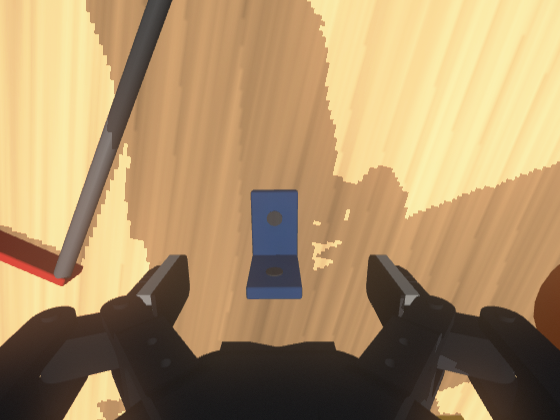

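Request:
{"fn": "apply_moves", "kwargs": {"plan": [{"delta_pos":[0,0,1],"yaw":0},{"delta_pos":[0,0,0],"yaw":0},{"delta_pos":[0,0,0],"yaw":0},{"delta_pos":[0,0,0],"yaw":0},{"delta_pos":[0,0,0],"yaw":0}], "grip": -1}}

```text
clock: 15.7
tcp_pos: [0.578, -0.0361, 0.0085]
ee_rot: [-3.141, -0.0, -1.346]
ft_force: [-1.0, 0.1, 2.3]
grip_width: 0.27
```

Request:
{"fn": "apply_moves", "kwargs": {"plan": [{"delta_pos":[0,0,0],"yaw":0},{"delta_pos":[0,0,0],"yaw":0},{"delta_pos":[0,0,-10],"yaw":0},{"delta_pos":[0,0,-25],"yaw":0},{"delta_pos":[0,0,-30],"yaw":0}]}}

```text
clock: 16.2
tcp_pos: [0.5767, -0.0364, 0.0733]
ee_rot: [3.139, 0.0, -1.347]
ft_force: [0.2, 0.2, -0.6]
grip_width: 0.265
```

Request:
{"fn": "apply_moves", "kwargs": {"plan": [{"delta_pos":[0,0,-30],"yaw":0},{"delta_pos":[0,0,-10],"yaw":0},{"delta_pos":[0,0,0],"yaw":0},{"delta_pos":[0,0,0],"yaw":0},{"delta_pos":[0,0,0],"yaw":0}]}}

```text
clock: 16.7
tcp_pos: [0.5768, -0.0363, 0.1119]
ee_rot: [3.139, 0.0, -1.347]
ft_force: [0.8, 0.2, -0.7]
grip_width: 0.266
```

```bash
python3 - <<'E'
from h import *
snap('wrist','w16');snap('side','s16');st()
crop('s16',150,60,400,260,3.2,'s16c')
# box from side: save
E
```

```text
16.8 tcp [ 0.577  -0.0363  0.112 ] rpy deg [179.86   0.   -77.15] F [ 0.4  0.4 -0.4] w 0.268 q [ 0.28  0.31 -0.36 -0.   -0.91 -0.05]
```

View pics/w16.png

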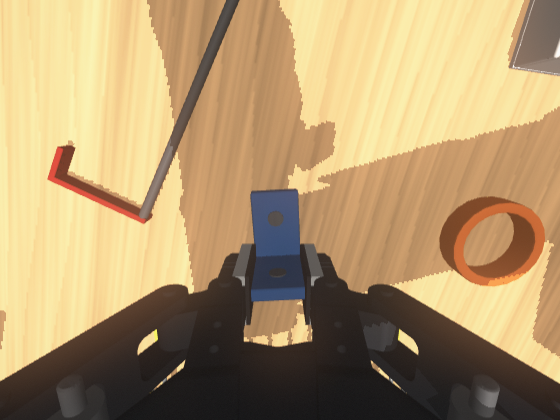

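View pics/s16c.png

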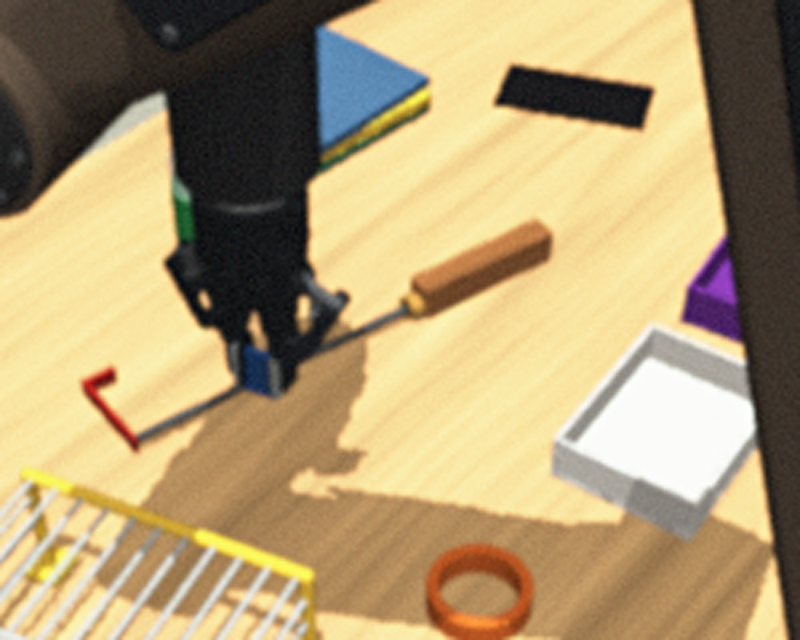

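```bash
python3 - <<'E'
from h import *
dy=-97.2
plan([.390,-.267,.110],-174.3,15)
E
```

```text
[np.float64(12.2), np.float64(15.6), np.float64(0.1)] 0.113
[np.float64(13.9), np.float64(14.1), np.float64(0.1)] 0.113
[np.float64(15.4), np.float64(12.4), np.float64(0.1)] 0.113
[np.float64(16.7), np.float64(10.6), np.float64(0.1)] 0.113
[np.float64(17.8), np.float64(8.7), np.float64(0.1)] 0.113
[np.float64(18.7), np.float64(6.6), np.float64(0.1)] 0.113
[np.float64(19.3), np.float64(4.5), np.float64(0.1)] 0.113
[np.float64(19.7), np.float64(2.3), np.float64(0.1)] 0.113
[np.float64(19.8), np.float64(0.0), np.float64(0.1)] 0.113
[np.float64(19.7), np.float64(-2.2), np.float64(0.1)] 0.113
[np.float64(19.3), np.float64(-4.4), np.float64(0.1)] 0.113
[np.float64(18.7), np.float64(-6.6), np.float64(0.1)] 0.113
[np.float64(17.8), np.float64(-8.6), np.float64(0.1)] 0.113
[np.float64(16.7), np.float64(-10.6), np.float64(0.1)] 0.113
[np.float64(15.4), np.float64(-12.4), np.float64(0.1)] 0.113
```

Request:
{"fn": "apply_moves", "kwargs": {"plan": [{"delta_pos":[12,15.5,0],"yaw":0.113},{"delta_pos":[14,14,0],"yaw":0.113},{"delta_pos":[15.5,12.5,0],"yaw":0.113},{"delta_pos":[16.5,10.5,0],"yaw":0.113},{"delta_pos":[18,8.5,0],"yaw":0.113}]}}

```text
clock: 17.3
tcp_pos: [0.5149, -0.1136, 0.1124]
ee_rot: [3.14, -0.001, -1.916]
ft_force: [0.6, 0.3, -0.1]
grip_width: 0.266
```

Request:
{"fn": "apply_moves", "kwargs": {"plan": [{"delta_pos":[18.5,6.5,0],"yaw":0.113},{"delta_pos":[19.5,4.5,0],"yaw":0.113},{"delta_pos":[19.5,2.5,0],"yaw":0.113},{"delta_pos":[20,0,0],"yaw":0.113},{"delta_pos":[19.5,-2,0],"yaw":0.113}]}}

```text
clock: 17.8
tcp_pos: [0.4524, -0.1902, 0.1126]
ee_rot: [3.141, -0.001, -2.481]
ft_force: [-0.0, -0.1, -0.6]
grip_width: 0.263
```

Request:
{"fn": "apply_moves", "kwargs": {"plan": [{"delta_pos":[19.5,-4.5,0],"yaw":0.113},{"delta_pos":[18.5,-6.5,0],"yaw":0.113},{"delta_pos":[18,-8.5,0],"yaw":0.113},{"delta_pos":[16.5,-10.5,0],"yaw":0.113},{"delta_pos":[15.5,-12.5,0],"yaw":0.113}]}}

```text
clock: 18.3
tcp_pos: [0.3901, -0.2671, 0.1126]
ee_rot: [3.141, -0.001, -3.046]
ft_force: [-0.4, -1.5, -0.2]
grip_width: 0.267
```

```bash
python3 - <<'E'
from h import *
snap('wrist','w17');snap('side','s17');snap('top','t17');st()
E
```

```text
18.45 tcp [ 0.3901 -0.267   0.1127] rpy deg [ 1.7998e+02 -7.0000e-02 -1.7431e+02] F [0.2 0.2 0.7] w 0.269 q [-0.18  0.14 -0.58 -0.   -0.84 -1.29]
```

View pics/w17.png

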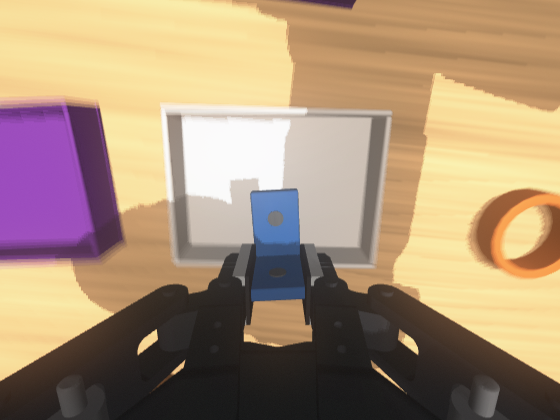

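View pics/s17.png

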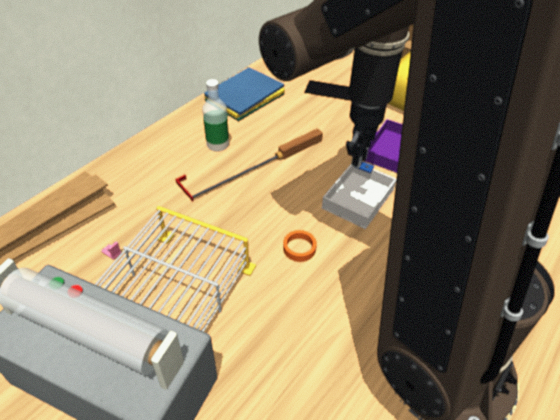

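View pics/t17.png

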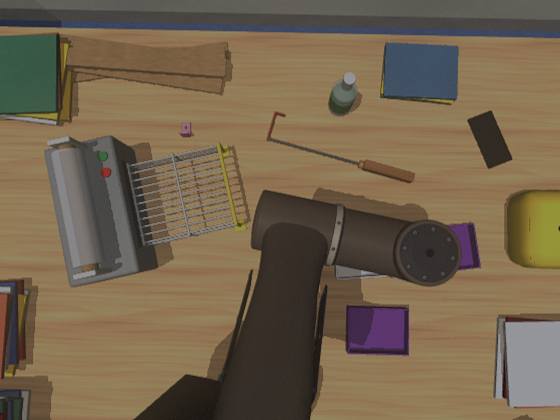

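```bash
python3 - <<'E'
from h import *
q=[ray('w17',u,v,.04) for u,v in((162,107),(391,113),(378,267),(176,265))]
print(np.round(q,4),np.mean(q,0))
E
```

```text
[[ 0.317  -0.3532  0.04  ]
 [ 0.3058 -0.1958  0.04  ]
 [ 0.422  -0.1831  0.04  ]
 [ 0.4356 -0.343   0.04  ]] [ 0.37009532 -0.26879772  0.04      ]
```

Request:
{"fn": "apply_moves", "kwargs": {"plan": [{"delta_pos":[0,0,20],"yaw":0},{"delta_pos":[0,0,25],"yaw":0},{"delta_pos":[0,0,25],"yaw":0},{"delta_pos":[0,0,16],"yaw":0},{"delta_pos":[0,0,6],"yaw":0}]}}

```text
clock: 18.95
tcp_pos: [0.3903, -0.2659, 0.0195]
ee_rot: [3.141, -0.003, -3.039]
ft_force: [0.3, 0.2, -0.9]
grip_width: 0.268
```

Request:
{"fn": "apply_moves", "kwargs": {"plan": [{"delta_pos":[0,0,2],"yaw":0},{"delta_pos":[0,0,1],"yaw":0},{"delta_pos":[0,0,1],"yaw":0},{"delta_pos":[0,0,1],"yaw":0},{"delta_pos":[0,0,0],"yaw":0}]}}

```text
clock: 19.45
tcp_pos: [0.3912, -0.2666, 0.0167]
ee_rot: [-3.141, 0.001, -3.041]
ft_force: [0.1, -0.4, -0.1]
grip_width: 0.265
```

Request:
{"fn": "apply_moves", "kwargs": {"plan": [{"delta_pos":[0,0,1],"yaw":0},{"delta_pos":[0,0,1],"yaw":0},{"delta_pos":[0,0,0.5],"yaw":0},{"delta_pos":[0,0,0.5],"yaw":0},{"delta_pos":[0,0,0],"yaw":0}]}}

```text
clock: 19.95
tcp_pos: [0.391, -0.2666, 0.0132]
ee_rot: [3.142, -0.0, -3.041]
ft_force: [0.3, -0.5, -0.3]
grip_width: 0.264
```

```bash
python3 - <<'E'
from h import *
snap('side','s18');st()
crop('s18',310,120,410,240,5,'s18c')
E
```

```text
20.0 tcp [ 0.391  -0.2666  0.0132] rpy deg [ 1.8000e+02 -1.0000e-02 -1.7425e+02] F [-0.1 -0.3 -1.1] w 0.267 q [-0.18  0.3  -0.69  0.   -0.58 -1.29]
```

View pics/s18c.png

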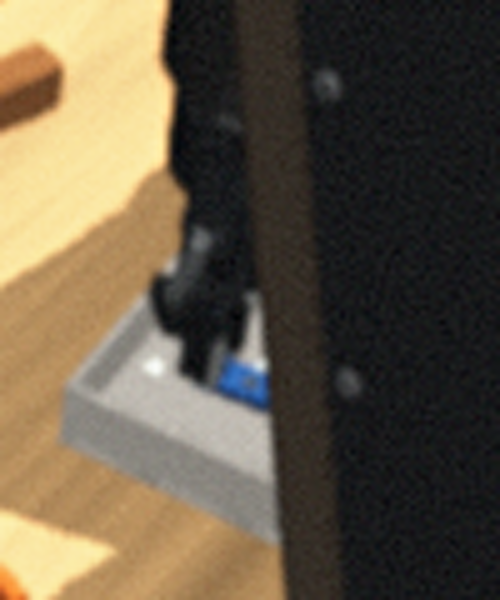

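Request:
{"fn": "apply_moves", "kwargs": {"plan": [{"delta_pos":[0,0,0.4],"yaw":0},{"delta_pos":[0,0,0.3],"yaw":0},{"delta_pos":[0,0,0.3],"yaw":0},{"delta_pos":[0,0,0],"yaw":0},{"delta_pos":[0,0,0],"yaw":0}]}}

```text
clock: 20.5
tcp_pos: [0.391, -0.2666, 0.0125]
ee_rot: [-3.142, 0.0, -3.041]
ft_force: [-1.3, 1.6, 4.6]
grip_width: 0.267
```

Light contact, about 5 N. I'll open partway, wait, then rise.

Request:
{"fn": "apply_moves", "kwargs": {"plan": [{"delta_pos":[0,0,0],"yaw":0},{"delta_pos":[0,0,0],"yaw":0},{"delta_pos":[0,0,0],"yaw":0},{"delta_pos":[0,0,0],"yaw":0},{"delta_pos":[0,0,0],"yaw":0}], "grip": 0.1}}

```text
clock: 21.0
tcp_pos: [0.391, -0.2666, 0.0122]
ee_rot: [3.142, -0.0, -3.041]
ft_force: [0.1, -0.5, -1.1]
grip_width: 0.55
```

Request:
{"fn": "apply_moves", "kwargs": {"plan": [{"delta_pos":[0,0,-10],"yaw":0},{"delta_pos":[0,0,-20],"yaw":0},{"delta_pos":[0,0,-30],"yaw":0},{"delta_pos":[0,0,-30],"yaw":0},{"delta_pos":[0,0,-30],"yaw":0}]}}

```text
clock: 21.5
tcp_pos: [0.3908, -0.2666, 0.1343]
ee_rot: [-3.141, 0.0, -3.041]
ft_force: [0.8, -1.0, -0.2]
grip_width: 0.546
```

Request:
{"fn": "apply_moves", "kwargs": {"plan": [{"delta_pos":[0,0,-10],"yaw":0},{"delta_pos":[0,0,0],"yaw":0},{"delta_pos":[0,0,0],"yaw":0},{"delta_pos":[0,0,0],"yaw":0},{"delta_pos":[0,0,0],"yaw":0}]}}

```text
clock: 22.0
tcp_pos: [0.3903, -0.2664, 0.1412]
ee_rot: [3.141, -0.002, -3.041]
ft_force: [0.4, -0.3, -0.8]
grip_width: 0.553
```

```bash
python3 - <<'E'
from h import *
snap('wrist','w19');snap('side','s19');snap('top','t19');st()
E
```

```text
22.15 tcp [ 0.3907 -0.2665  0.1416] rpy deg [ 1.7997e+02 -8.0000e-02 -1.7426e+02] F [-0.3 -0.5 -0.5] w 0.549 q [-0.18  0.11 -0.55 -0.   -0.92 -1.29]
```

View pics/w19.png

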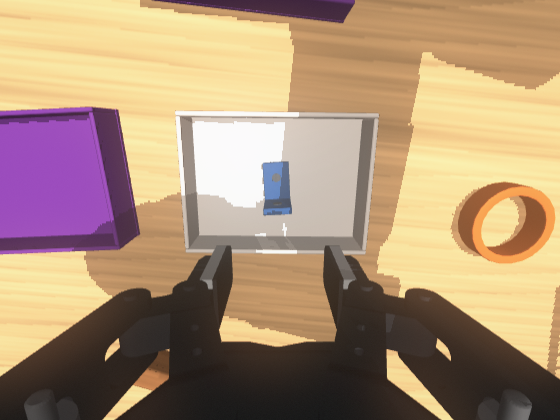

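View pics/s19.png

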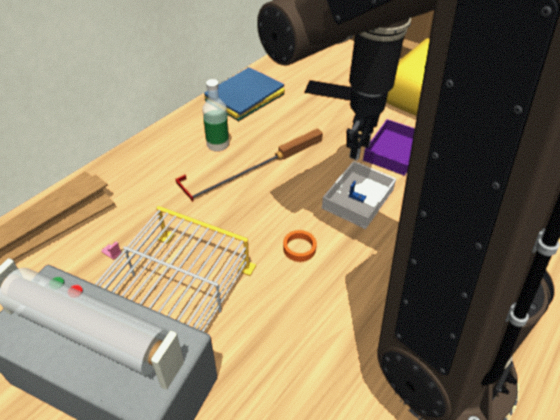

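View pics/t19.png

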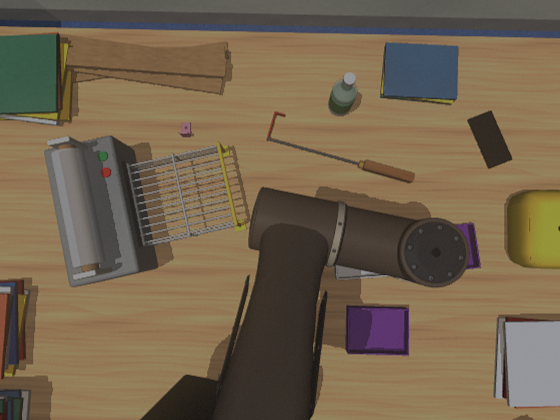

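The bracket stands in the white box (wrist view, about (277,188)). The rod lies flat and clear of the guard (top view, (270,135) to (412,178)). The bottle (343,95) is in place, as is the tape in the side view (300,245). Handing in.

```bash
python3 - <<'E'
from h import *
print(workorder.job_done()); st()
E
```

```text
the job is handed in; nothing more can be done
None
the job is handed in; nothing more can be done
```

The job is done and handed in at about 22 s of the 62 s allowed.

**What I did:** I gripped the rod by its handle and passed the hook over the bracket inside the guard. I lowered it behind the bracket and drew the bracket about 130 mm clear of the opening. I laid the rod flat on the table, then gripped the bracket across its width and set it down in the white box.

**Last checks:**
- **Bracket:** it stands upright near the middle of the box.
- **Rod:** it lies flat, well clear of the guard.
- **Bottle and tape:** both look unmoved in the pictures.
- **Gripper:** it is above the box and touching nothing.

**What disagreed or fell short:**
- Lowering the hook behind the bracket gave a brief 66 N reading at the wrist as the rod met the table. That is under the 120 N limit, and the later set-downs were gentle, with about 5 N when the bracket touched down.
- The side picture alone put the outdrawn bracket about 10° off in heading. The wrist picture corrected this before I gripped it.

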